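Lay up and energise a shingled solar string

TASK

The isolator beside the string test jig was left on: turn its handle to off. Then lay every solar laminate on the jig's rail as one shingled string, cells up and square to the rail: the first with its tail on the copper terminal bar, each next one with its tail centred over the bare contact strip at the head of the one before, heads pointing away from the terminal. Press the sprung probe bar down until it stays down by itself, and turn the isolator back on; do not touch a laminate while the isolator is on, and leave the other things on the bench where they are.

Things in the scene. Friction and masses are not known exactly. Their poses are not given: they have to be found in the camera images.
- laminate_a: Glass solar laminate, flat, 70 long x 50 wide x 5 mm, 45 g, dark cells on top. Origin: middle of the underside; x along the length to the HEAD end, z up out of the cell face. The head has, on top, a bare metal contact strip 24 mm wide, full width, 3 mm from the end; the other end, the TAIL, has a like strip underneath. Starts flat on the worktop, cells up. Three or four of the four are there in a run.
- laminate_b: Another laminate, the same as laminate_a (may be absent).
- laminate_c: Another laminate, the same as laminate_a (may be absent).
- laminate_d: Another laminate, the same as laminate_a (may be absent).
- laminate_a_strip (a point): Centre of that laminate's upper contact strip: on its top face, 15 mm from the head end (x = +20 mm, z = 5 mm in its frame).
- laminate_a_tail (a point): Centre of that laminate's underside contact strip: 15 mm from the tail end (x = -20 mm, z = 0).
- laminate_b_strip (a point): Centre of that laminate's upper contact strip: on its top face, 15 mm from the head end (x = +20 mm, z = 5 mm in its frame).
- laminate_b_tail (a point): Centre of that laminate's underside contact strip: 15 mm from the tail end (x = -20 mm, z = 0).
- laminate_c_strip (a point): Centre of that laminate's upper contact strip: on its top face, 15 mm from the head end (x = +20 mm, z = 5 mm in its frame).
- laminate_c_tail (a point): Centre of that laminate's underside contact strip: 15 mm from the tail end (x = -20 mm, z = 0).
- laminate_d_strip (a point): Centre of that laminate's upper contact strip: on its top face, 15 mm from the head end (x = +20 mm, z = 5 mm in its frame).
- laminate_d_tail (a point): Centre of that laminate's underside contact strip: 15 mm from the tail end (x = -20 mm, z = 0).
- string_jig: String test jig, fixed; aluminium base 4 mm thick, x = -36 to +107, y = -128 to +128 mm. Origin: on the worktop under the rail's middle; y along the rail to the terminal bar, x to the probe bar's hinge, z up. In a good string the laminates' origins lie at x = 0, y = 60, 20, -20, -60, z = 16 mm, heads to -y, each overlapping the one before by 30 mm and sloping about 7 degrees down to its head.
- rail_middle (a point): Middle of the rail's flat top, at the jig's x = y = 0, z = 12 mm; axes as the jig's. The black rail is 40 mm wide and runs from y = -112 to +65 mm. Laminates overhang it by 5 mm on both sides, so fingers can pass beside it. White cross lines at y = 25, -15, -55, -95 mm mark where the head ends come.
- terminal (a point): Centre of the top of the copper terminal bar (jig x = 0, y = 80, z = 17 mm, so 5 mm above the rail); axes as the jig's. The bar is 42 mm wide in x and runs from y = 65 to 95 mm; a black socket block 16 mm high stands behind it to y = 108 mm.
- bar_hinge (a point): A point on the probe bar's hinge axis, halfway along (jig x = 95, y = 0, z = 21 mm); the axis runs along the jig's y. Axes as the jig's. Standing open, nothing of the bar comes in front of jig x = 80 mm.
- probe_bar (a joint): Angle of the sprung probe bar (rad): 0 = standing up open, as it starts; 1.66 = down on the string. It lies along the jig's y, 82 mm from the hinge, and carries four small spring probes. An over-centre spring drives it back open (about 6 N at the grip) until about 1.25 rad; past that it goes down to 1.66 and holds itself. Lifting it again takes about 6 N at the grip.
- bar_grip (a point): Middle of the probe bar's grip, a round black bar 16 mm thick and 56 mm long parallel to the jig's y, on two steel legs, 132 mm from the hinge axis. Open, it leans back a little behind the hinge, 150 mm above the worktop; it swings forward and down by 1.66 rad to jig x = -36, z = 35 mm. Pinch it from above across its 16 mm, or push it. Its axes turn with the bar; shut, they are the jig's.
- isolator_box: Bench isolator, a grey box 98 x 98 x 58 mm, fixed; origin at the centre of its underside, x towards the ON place (white stroke), y towards the OFF place (white ring), z up. Two cables leave on the +x side.
- isolator (a joint): Angle of the isolator's handle (rad), counter-clockwise seen from above: 0 = on (handle along the box's x), where it starts, 1.571 = off (handle along the box's y). Snap action: past the middle (0.785) it snaps over to the other end and stays there, before that it springs back. About 0.4 N m at most.
- isolator_grip (a point): On the handle's vertical axis, 90 mm above the worktop, at the height to grip; x along the handle bar towards its pointer end, z up. The black handle bar is 76 long x 13 wide x 26 mm high, its underside 73 and its top 99 mm above the worktop; the round hub below it reaches 68 mm.
- weight_200: Bystander: a steel knob weight standing on the worktop, 30 mm across, 45 mm high. Leave it where it is. (Left of it, from y = +0.02 to +0.22 m and x = 0.28 to 0.58 m, stands a microscope 365 mm tall.)

How it is judged:
On the way, in this order (a step that is already met when the one before it is completed fails the run):
1. the isolator is off (value of joint isolator above 1.42 rad), for 0.2 s.
2. all laminates lie as one shingled string from the terminal bar, with the isolator off (value of joint isolator above 1.42 rad and ((horizontal distance between laminate_a_tail and terminal below 0.01 m and z of laminate_a_tail in the frame of terminal between -0.003 and 0.006 m) or (horizontal distance between laminate_b_tail and terminal below 0.01 m and z of laminate_b_tail in the frame of terminal between -0.003 and 0.006 m) or (horizontal distance between laminate_c_tail and terminal below 0.01 m and z of laminate_c_tail in the frame of terminal between -0.003 and 0.006 m) or (horizontal distance between laminate_d_tail and terminal below 0.01 m and z of laminate_d_tail in the frame of terminal between -0.003 and 0.006 m)) and ((horizontal distance between laminate_a_tail and terminal below 0.01 m and z of laminate_a_tail in the frame of terminal between -0.003 and 0.006 m) or (horizontal distance between laminate_a_tail and laminate_b_strip below 0.01 m and z of laminate_a_tail in the frame of laminate_b_strip between -0.003 and 0.006 m) or (horizontal distance between laminate_a_tail and laminate_c_strip below 0.01 m and z of laminate_a_tail in the frame of laminate_c_strip between -0.003 and 0.006 m) or (horizontal distance between laminate_a_tail and laminate_d_strip below 0.01 m and z of laminate_a_tail in the frame of laminate_d_strip between -0.003 and 0.006 m)) and ((horizontal distance between laminate_b_tail and terminal below 0.01 m and z of laminate_b_tail in the frame of terminal between -0.003 and 0.006 m) or (horizontal distance between laminate_b_tail and laminate_a_strip below 0.01 m and z of laminate_b_tail in the frame of laminate_a_strip between -0.003 and 0.006 m) or (horizontal distance between laminate_b_tail and laminate_c_strip below 0.01 m and z of laminate_b_tail in the frame of laminate_c_strip between -0.003 and 0.006 m) or (horizontal distance between laminate_b_tail and laminate_d_strip below 0.01 m and z of laminate_b_tail in the frame of laminate_d_strip between -0.003 and 0.006 m)) and ((horizontal distance between laminate_c_tail and terminal below 0.01 m and z of laminate_c_tail in the frame of terminal between -0.003 and 0.006 m) or (horizontal distance between laminate_c_tail and laminate_a_strip below 0.01 m and z of laminate_c_tail in the frame of laminate_a_strip between -0.003 and 0.006 m) or (horizontal distance between laminate_c_tail and laminate_b_strip below 0.01 m and z of laminate_c_tail in the frame of laminate_b_strip between -0.003 and 0.006 m) or (horizontal distance between laminate_c_tail and laminate_d_strip below 0.01 m and z of laminate_c_tail in the frame of laminate_d_strip between -0.003 and 0.006 m)) and ((horizontal distance between laminate_d_tail and terminal below 0.01 m and z of laminate_d_tail in the frame of terminal between -0.003 and 0.006 m) or (horizontal distance between laminate_d_tail and laminate_a_strip below 0.01 m and z of laminate_d_tail in the frame of laminate_a_strip between -0.003 and 0.006 m) or (horizontal distance between laminate_d_tail and laminate_b_strip below 0.01 m and z of laminate_d_tail in the frame of laminate_b_strip between -0.003 and 0.006 m) or (horizontal distance between laminate_d_tail and laminate_c_strip below 0.01 m and z of laminate_d_tail in the frame of laminate_c_strip between -0.003 and 0.006 m)) and angle between the x axis of each of laminate_a, laminate_b, laminate_c, laminate_d and the y axis of string_jig, either way round below 0.15 rad and x of laminate_a in the frame of string_jig between -0.014 and 0.014 m and x of laminate_b in the frame of string_jig between -0.014 and 0.014 m and x of laminate_c in the frame of string_jig between -0.014 and 0.014 m and x of laminate_d in the frame of string_jig between -0.014 and 0.014 m and angle between each of laminate_a, laminate_b, laminate_c, laminate_d's own z axis and vertical below 0.25 rad and linear speed of each of laminate_a, laminate_b, laminate_c, laminate_d below 0.02 m/s and horizontal distance between laminate_a and laminate_b above 0.025 m and horizontal distance between each of laminate_a, laminate_b and laminate_c above 0.025 m and horizontal distance between each of laminate_a, laminate_b, laminate_c and laminate_d above 0.025 m), for 0.3 s.
3. the probe bar stays down on the string by itself, with the isolator still off (all of step 2 and value of joint probe_bar above 1.55 rad and contact force between the fingers and probe_bar below 0.1 N), for 0.3 s.
4. the isolator is on again (value of joint isolator below 0.15 rad), for 0.2 s.
At the end, for the whole second after the job is handed in: All laminates at rest in one string: tail strip centre within 10 mm of the terminal's or over another's head strip centre, one each, lying on it, within 0.15 rad of the rail and 14 mm of its middle line; probe bar past 1.55 rad, held by itself; isolator handle below 0.15 rad (on) (((horizontal distance between laminate_a_tail and terminal below 0.01 m and z of laminate_a_tail in the frame of terminal between -0.003 and 0.006 m) or (horizontal distance between laminate_b_tail and terminal below 0.01 m and z of laminate_b_tail in the frame of terminal between -0.003 and 0.006 m) or (horizontal distance between laminate_c_tail and terminal below 0.01 m and z of laminate_c_tail in the frame of terminal between -0.003 and 0.006 m) or (horizontal distance between laminate_d_tail and terminal below 0.01 m and z of laminate_d_tail in the frame of terminal between -0.003 and 0.006 m)) and ((horizontal distance between laminate_a_tail and terminal below 0.01 m and z of laminate_a_tail in the frame of terminal between -0.003 and 0.006 m) or (horizontal distance between laminate_a_tail and laminate_b_strip below 0.01 m and z of laminate_a_tail in the frame of laminate_b_strip between -0.003 and 0.006 m) or (horizontal distance between laminate_a_tail and laminate_c_strip below 0.01 m and z of laminate_a_tail in the frame of laminate_c_strip between -0.003 and 0.006 m) or (horizontal distance between laminate_a_tail and laminate_d_strip below 0.01 m and z of laminate_a_tail in the frame of laminate_d_strip between -0.003 and 0.006 m)) and ((horizontal distance between laminate_b_tail and terminal below 0.01 m and z of laminate_b_tail in the frame of terminal between -0.003 and 0.006 m) or (horizontal distance between laminate_b_tail and laminate_a_strip below 0.01 m and z of laminate_b_tail in the frame of laminate_a_strip between -0.003 and 0.006 m) or (horizontal distance between laminate_b_tail and laminate_c_strip below 0.01 m and z of laminate_b_tail in the frame of laminate_c_strip between -0.003 and 0.006 m) or (horizontal distance between laminate_b_tail and laminate_d_strip below 0.01 m and z of laminate_b_tail in the frame of laminate_d_strip between -0.003 and 0.006 m)) and ((horizontal distance between laminate_c_tail and terminal below 0.01 m and z of laminate_c_tail in the frame of terminal between -0.003 and 0.006 m) or (horizontal distance between laminate_c_tail and laminate_a_strip below 0.01 m and z of laminate_c_tail in the frame of laminate_a_strip between -0.003 and 0.006 m) or (horizontal distance between laminate_c_tail and laminate_b_strip below 0.01 m and z of laminate_c_tail in the frame of laminate_b_strip between -0.003 and 0.006 m) or (horizontal distance between laminate_c_tail and laminate_d_strip below 0.01 m and z of laminate_c_tail in the frame of laminate_d_strip between -0.003 and 0.006 m)) and ((horizontal distance between laminate_d_tail and terminal below 0.01 m and z of laminate_d_tail in the frame of terminal between -0.003 and 0.006 m) or (horizontal distance between laminate_d_tail and laminate_a_strip below 0.01 m and z of laminate_d_tail in the frame of laminate_a_strip between -0.003 and 0.006 m) or (horizontal distance between laminate_d_tail and laminate_b_strip below 0.01 m and z of laminate_d_tail in the frame of laminate_b_strip between -0.003 and 0.006 m) or (horizontal distance between laminate_d_tail and laminate_c_strip below 0.01 m and z of laminate_d_tail in the frame of laminate_c_strip between -0.003 and 0.006 m)) and angle between the x axis of each of laminate_a, laminate_b, laminate_c, laminate_d and the y axis of string_jig, either way round below 0.15 rad and x of laminate_a in the frame of string_jig between -0.014 and 0.014 m and x of laminate_b in the frame of string_jig between -0.014 and 0.014 m and x of laminate_c in the frame of string_jig between -0.014 and 0.014 m and x of laminate_d in the frame of string_jig between -0.014 and 0.014 m and angle between each of laminate_a, laminate_b, laminate_c, laminate_d's own z axis and vertical below 0.25 rad and linear speed of each of laminate_a, laminate_b, laminate_c, laminate_d below 0.02 m/s and horizontal distance between laminate_a and laminate_b above 0.025 m and horizontal distance between each of laminate_a, laminate_b and laminate_c above 0.025 m and horizontal distance between each of laminate_a, laminate_b, laminate_c and laminate_d above 0.025 m and value of joint probe_bar above 1.55 rad and contact force between the fingers and probe_bar below 0.1 N and value of joint isolator below 0.15 rad and contact force between the fingers and isolator below 0.1 N); the robot touches nothing.
It fails at once if a laminate is touched while the isolator is on (value of joint isolator below 0.6 rad and (contact force between the fingers and laminate_a above 1 N or contact force between the fingers and laminate_b above 1 N or contact force between the fingers and laminate_c above 1 N or contact force between the fingers and laminate_d above 1 N)).
It fails at once if the steel weight is moved by more than 40 mm (distance of weight_200 from where it was at the start of the episode above 0.04 m).
Of laminate_a, laminate_b, laminate_c, laminate_d only 3 to 4 are there at a start; the rules pass over those that are not, and their reading is None.
At some moment in a run one of laminate_a, laminate_b, laminate_c, laminate_d may be knocked a few centimetres aside while the robot is not near it.
Once in a run the grip may slacken for a moment while it holds something.
It also fails if it takes over 210 s, if anything falls off the work surface, if the arm or the gripper's body presses on something with over 40 N, if the wrist force passes 120 N, or if a joint passes its speed limit or range.

ROBOT

A 7-joint arm with a two-finger parallel gripper is mounted at the origin on a cart in front of the work surface, level with it; the furniture and walls round the work are solid. World frame = base frame: x ahead of the robot, y to its left, z up, the work surface at z = 0. Lengths are in m, angles in rad, forces in N, time in s.
With the tool pointing down it reaches from about 0.4 to 0.85 m from the base axis. Payload 10.4 kg.
Tool frame: the origin (TCP) lies at the very end of the fingers, on their centre line; the grasp point (between the pads) lies 19 mm behind it (manip.grip_point_offset is the distance from the TCP to the grasp point, in m); z points along the fingers, y is the line along which they close (so a half turn about z gives the same grasp; the last joint's range is limited). The gripper opens to 85 mm and grips with 20 to 120 N. Pads are 22 mm wide; open, the fingers measure 114 mm over their backs; the gripper's body (76 mm by 85 mm) begins 54 mm behind the grasp point. The pads swing forward as they close: fully open they stand 13 mm farther back than shut.
Start: joints at [-0.023, 0.332, -0.065, 1.46, 0.022, 1.35, -0.088], TCP at [0.625, 0, 0.231] pointing down, gripper open.
Joint ranges: [-2.6, 2.6], [-0.5, 2.12], [-1.47, 1.34], [0.16, 2.42], [-1.27, 4.41], [0.06, 2.06], [-2.6, 2.6]. Speed limits (rad/s): [2.22, 2.22, 2.79, 2.79, 3.14, 3.14, 3.14].

INTERFACE

Orientations are given as a unit quaternion [x, y, z, w].
In Python, from workcell import manip gives the robot as it stands. The module is installed in compiled form; this text tells all that it offers.
- The arm moves only by the shell command python3 -m inch 'ROWS' [OPENING] [FORCE]. ROWS is JSON, a list of rows, each a list of 2 entries, a list of its own where there are three numbers: the shift along the tool's x, y, z each as a share of 0.08 m, from -1 to 1, then the turn, a rotation vector about the tool's x, y, z each as a share of 45 degrees, from -1 to 1. A call has exactly 10 rows; each row is the pose to reach, as a shift and turn from the pose commanded when the call began, along the tool's axes at that moment; what a row does not reach only later rows make up. A row lasts 1/10 s, in which the tool goes at most 50 mm and 8.59 degrees, less where a joint would pass 70% of its speed; a pose out of reach is approached as far as the arm can. A call with a number of a shift or a turn outside -1 to 1 is refused whole. A call with a gripper value outside its range is refused whole. OPENING is the opening, from 0 (shut) to 1 (fully open), set as the call begins (- or left out, the last holds). The fingers move at their own pace and stop on an object; FORCE is the grip in N (left out, the last holds). Time passes only in rows, so rows that repeat a pose let the fingers close, or fill a call up. It gives the time, the measured TCP pose, the force, the opening and the grip force at its end, in the units of the state.
- manip.get_obs(): the state, without advancing time (a new reading comes with each control period).
- manip.camera(name): name is "scene" or "side" or "wrist"; returns the picture (384x512x3 uint8, red, green, blue); there is no depth.
- manip.camera_params(name): a dict with "fov_y" (degrees; the focal length in pixels is half the picture's height over the tangent of half this angle, whatever the lens; pixels are square), "cx", "cy" (the principal point, pixels), "k1" (the pictures are not rectified: a ray, as slopes to the right and down, at radius r is drawn at 1 + k1 r^2 times it, then the intrinsics apply), "camera_from_world" (4x4, takes a point from world to camera coordinates); the wrist camera has in their place "T_tool_cam" (4x4, takes a point from camera to tool coordinates, whose origin is the TCP and whose axes are the flange's). Camera axes: x right, y up, looking along -z (the intrinsics and any distortion apply to the point x, -y, -z); pixel columns grow to the right and rows downward; lengths in m; the calibration is good to about 2 mm. A picture is of the moment at which its call begins: read the wrist's pose just before it. camera_params takes no time and is no camera call.
- manip.hand_in(): hands the job in; it is judged then, once.
The state is a dict: "clock": time; "joint_pos": joint angles; "joint_velocities": joint speeds; "tau": joint torques, N m; "position": TCP position; "ee_rot": TCP orientation; "ft_force": force on the tool from outside, world axes, zero at the start; "torque": the same for the moment, N m; "grip_width": opening from 0.0 (shut) to 1.0 (fully open); "grasp_force": force on a finger pad.
Only numpy, scipy, OpenCV 4.12 (cv2) and the standard library are available. Lean on these libraries where they do the work, as an engineer would, in place of code of your own. Each camera call takes 0.05 s, during which the arm holds its last target. There are 200 camera calls.

## Working session

There is one attempt and no reset: what is moved stays moved. The work goes in short steps, Python scripts to look and compute and a shell command to move; the robot and the scene stay as the last step left them, time stands still between calls to the robot, and variables do not carry over. Pictures are saved under pics/ and viewed, at most 14 in all, crops included, and the job is handed in when it is done.

```bash
mkdir -p pics
cat > h.py <<'E'
import numpy as np, cv2
from scipy.spatial.transform import Rotation as R
from workcell import manip
def snap(name,fn):
    o=manip.get_obs(); im=manip.camera(name); cv2.imwrite(f'pics/{fn}.png',im[:,:,::-1])
    np.savez(f'pics/{fn}.npz',p=o['position'],q=o['ee_rot']); return im
def ray(name,u,v,fn=None):
    c=manip.camera_params(name); f=192/np.tan(np.radians(c['fov_y'])/2)
    d=np.array([(u-c['cx'])/f,(v-c['cy'])/f]); s=d.copy()
    for _ in range(20): s=d/(1+c['k1']*(s@s))
    r=np.array([s[0],-s[1],-1])
    if name=='wrist':
        z=np.load(f'pics/{fn}.npz'); T=np.eye(4); T[:3,:3]=R.from_quat(z['q']).as_matrix(); T[:3,3]=z['p']
        T=T@np.array(c['T_tool_cam'])
    else: T=np.linalg.inv(np.array(c['camera_from_world']))
    return T[:3,3],T[:3,:3]@r
def px(name,u,v,z,fn=None):
    o,d=ray(name,u,v,fn); return o+d*(z-o[2])/d[2]
def proj(name,P,fn=None):
    c=manip.camera_params(name); f=192/np.tan(np.radians(c['fov_y'])/2)
    if name=='wrist':
        z=np.load(f'pics/{fn}.npz'); T=np.eye(4); T[:3,:3]=R.from_quat(z['q']).as_matrix(); T[:3,3]=z['p']
        M=np.linalg.inv(T@np.array(c['T_tool_cam']))
    else: M=np.array(c['camera_from_world'])
    p=M[:3,:3]@np.array(P)+M[:3,3]; s=np.array([p[0],-p[1]])/-p[2]; s=s*(1+c['k1']*(s@s))
    return s*f+[c['cx'],c['cy']]
def delta(pos,R1):  # target TCP pos & rotation matrix -> row numbers, from measured pose
    o=manip.get_obs(); R0=R.from_quat(o['ee_rot']); 
    print('shift',np.round(R0.inv().apply(np.array(pos)-o['position'])/0.08,3),'turn',np.round((R0.inv()*R1).as_rotvec()/np.radians(45),3))
def down(yaw): # tool down, tool y (closing line) at angle yaw in world
    y=np.array([np.cos(yaw),np.sin(yaw),0]); z=np.array([0,0,-1.]); return R.from_matrix(np.c_[np.cross(y,z),y,z])
E
python3 - <<'E'
from h import *
a=snap('scene','s0');b=snap('side','d0');c=snap('wrist','w0')
cv2.imwrite('pics/both.png',cv2.resize(np.hstack([a,b])[:,:,::-1],(800,300)))
o=manip.get_obs();print(o)
print(R.from_quat(o['ee_rot']).as_matrix().round(3))
for n in('scene','side','wrist'):print(manip.camera_params(n))
E
```

```text
{'clock': 0.15, 'joint_pos': array([-0.02258331,  0.33274419, -0.06468448,  1.46069197,  0.02161393,
        1.34991631, -0.08847837]), 'joint_velocities': array([ 0.00109863, -0.00064251, -0.00023805, -0.0020718 ,  0.00044787,
       -0.00275643, -0.00205331]), 'tau': array([ 1.13752249e-03, -6.25829744e+01,  4.95374459e-02, -3.91853535e+01,
        1.63436425e-02,  7.44175835e-03, -2.63868424e-05]), 'position': array([ 6.24734965e-01, -2.33719608e-05,  2.30714690e-01]), 'ee_rot': array([ 7.07103478e-01,  7.07109884e-01, -3.97722704e-04, -3.53476432e-04]), 'ft_force': array([-0.36780772,  0.17306729,  0.82413626]), 'torque': array([-0.01275344, -0.02558671, -0.02299157]), 'grasp_force': 0.0, 'grip_width': 0.9975911434821452}
[[-0.     1.    -0.001]
 [ 1.     0.    -0.   ]
 [-0.    -0.001 -1.   ]]
{'fov_y': 47.00960843249314, 'cx': 253.5954668821517, 'cy': 191.8100506324552, 'k1': -0.009014273665903608, 'camera_from_world': array([[ 0.73849633, -0.67421943,  0.00716417, -0.54304722],
       [ 0.45269197,  0.50366791,  0.73579115, -0.21348953],
       [-0.49969305, -0.54013591,  0.677
[... 223 characters left out ...]
 0.90689513, -0.42126255, -0.00889314, -0.57554685],
       [ 0.20322774,  0.41882557,  0.88503312, -0.12681202],
       [-0.36910663, -0.80443956,  0.46544311, -0.88259118],
       [ 0.        ,  0.        ,  0.        ,  1.        ]])}
{'fov_y': 58.1115017226247, 'cx': 252.7414189602093, 'cy': 186.53813631081206, 'k1': 0.027091687235987434, 'T_tool_cam': array([[ 1.23739996e-03,  9.44333224e-01,  3.28988192e-01,
         8.46026974e-02],
       [ 9.99998836e-01, -8.74700148e-04, -1.25047075e-03,
        -1.42161134e-04],
       [-8.93095057e-04,  3.28989356e-01, -9.44333207e-01,
        -1.42073377e-01],
       [ 0.00000000e+00,  0.00000000e+00,  0.00000000e+00,
         1.00000000e+00]])}
```

View pics/s0.png

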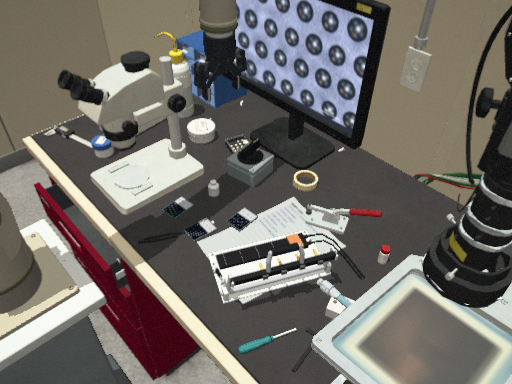

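View pics/d0.png

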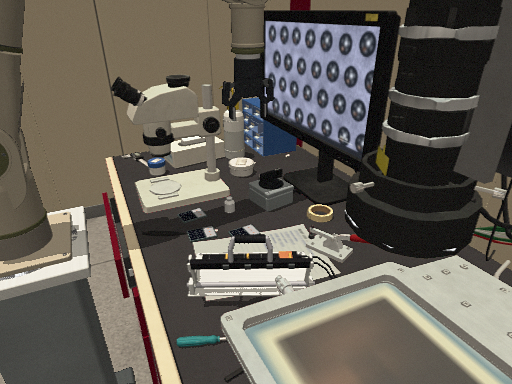

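The scene camera shows the isolator at about (250,160), laminates at (178,206), (200,229), (242,219) and possibly (237,143), and the jig at about (270,265). I'll look at an enlarged crop.

Run:
```python
from h import *
a=cv2.imread('pics/s0.png'); cv2.imwrite('pics/s0c.png',cv2.resize(a[125:309,150:350],None,fx=4,fy=3.2*1.0,interpolation=cv2.INTER_CUBIC) if 0 else cv2.resize(a[125:311,150:350],None,fx=3.2,fy=3.2,interpolation=cv2.INTER_CUBIC))
for n,u,v,z in [('iso',253,152,.09),('lamA',178,206,.005),('lamB',200,229,.005),('lamC',242,219,.005),('D?',237,143,.005),('term',295,240,.017),('jig',270,265,.012),('wt',213,187,.03)]:
  print(n,px('scene',u,v,z).round(3))
```

```text
iso [ 0.656 -0.083  0.09 ]
lamA [ 0.427 -0.042  0.005]
lamB [ 0.421 -0.146  0.005]
lamC [ 0.521 -0.19   0.005]
D? [0.725 0.065 0.005]
term [ 0.563 -0.337  0.017]
jig [ 0.468 -0.348  0.012]
wt [ 0.526 -0.067  0.03 ]
```

View pics/s0c.png

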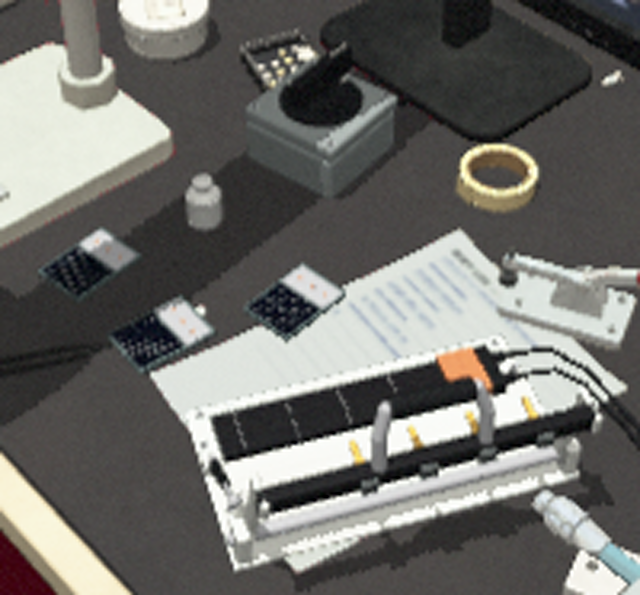

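View pics/w0.png

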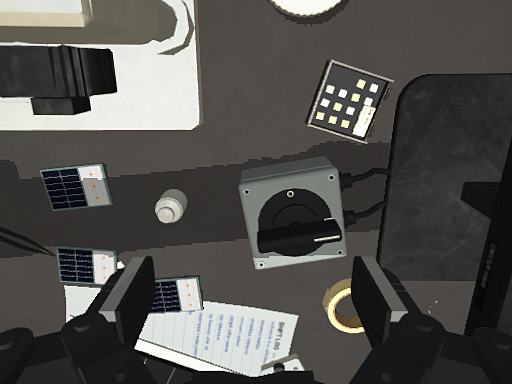

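Exactly three laminates (wrist view (75,187), (88,266), (175,295)), heads on the right; the dotted tray at (350,100) is not a laminate. The isolator handle lies from (258,243) to (341,232), with OFF at the ring (290,194).

Run:
```python
from h import *
f='w0'
for n,u,v,z in [('h left',258,243,.099),('h right',341,232,.099),('ring',290,194,.068),('b UL',243,189,.058),('b LL',258,268,.058),('b LR',346,260,.058)]:
  print(n,px('wrist',u,v,z,f).round(4))
def lam(n,cs):
  P=np.array([px('wrist',u,v,.005,f)[:2] for u,v in cs]); print(n,P.mean(0).round(4), np.linalg.norm(np.roll(P,-1,0)-P,axis=1).round(3), np.degrees(np.arctan2(*(P[1]+P[2]-P[0]-P[3])[::-1])).round(1))
lam('A',[(40,170),(102,164),(110,203),(53,210)])
s=lambda u,v,z:px('scene',150+u/3.2,125+v/3.2,z)
for n,u,v,z in [('t1',439,357,.017),('t2',472,347,.017),('t3',495,378,.017),('t4',460,388,.017),('r far1',213,417,.012),('r far2',224,460,.012),
 ('l1a',387,376,.012),('l1b',398,398,.012),('l2a',337,389,.012),('l2b',350,420,.012),('l3a',285,403,.012),('l3b',298,435,.012),('l4a',234,415,.012),('l4b',245,452,.012)]: print(n,s(u,v,z).round(4))
def l2(n,cs):
  P=np.array([s(u,v,.005)[:2] for u,v in cs]); print(n,P.mean(0).round(4), np.linalg.norm(np.roll(P,-1,0)-P,axis=1).round(3), np.degrees(np.arctan2(*(P[1]+P[2]-P[0]-P[3])[::-1])).round(1))
l2('A',[(40,270),(98,228),(138,256),(80,298)])
l2('B',[(110,338),(180,296),(214,332),(145,370)])
l2('C',[(247,305),(300,264),(344,295),(286,340)])
```

```text
h left [ 0.6295 -0.0639  0.099 ]
h right [ 0.7021 -0.0528  0.099 ]
ring [ 0.6598 -0.0289  0.068 ]
b UL [ 0.6153 -0.0276  0.058 ]
b LL [ 0.6303 -0.1155  0.058 ]
b LR [ 0.7216 -0.1056  0.058 ]
A [ 0.4272 -0.0445] [0.069 0.046 0.066 0.048] 6.7
t1 [ 0.5564 -0.3167  0.017 ]
t2 [ 0.5824 -0.3264  0.017 ]
t3 [ 0.5726 -0.3594  0.017 ]
t4 [ 0.5461 -0.3486  0.017 ]
r far1 [ 0.3952 -0.2439  0.012 ]
r far2 [ 0.3764 -0.2796  0.012 ]
l1a [ 0.5171 -0.3009  0.012 ]
l1b [ 0.5083 -0.3217  0.012 ]
l2a [ 0.4806 -0.285   0.012 ]
l2b [ 0.4677 -0.3131  0.012 ]
l3a [ 0.4429 -0.2692  0.012 ]
l3b [ 0.4303 -0.298   0.012 ]
l4a [ 0.4077 -0.2528  0.012 ]
l4b [ 0.392  -0.2842  0.012 ]
A [ 0.4249 -0.0448] [0.065 0.05  0.064 0.048] 7.7
B [ 0.4216 -0.1479] [0.068 0.049 0.064 0.045] -2.2
C [ 0.5217 -0.19  ] [0.063 0.05  0.067 0.049] 5.4
```

Run:
```python
from h import *
def tri(a,b):
  (o1,d1),(o2,d2)=ray('scene',*a),ray('side',*b)
  t=np.linalg.lstsq(np.c_[d1,-d2],o2-o1,rcond=None)[0]; p,q=o1+d1*t[0],o2+d2*t[1]; print(((p+q)/2).round(3),np.linalg.norm(p-q).round(3))
tri((362,143),(362,163)); tri((384,8),(398,18))
for u,v in((490,230),(500,190)): print(px('wrist',u,v,.15,'w0'),px('wrist',u,v,.01,'w0'))
```

```text
[ 0.741 -0.351  0.221] 0.012
[ 0.824 -0.295  0.495] 0.007
[ 0.79176242 -0.02514068  0.15      ] [ 0.89679789 -0.09414386  0.01      ]
[0.79170553 0.00478017 0.15      ] [ 0.89670522 -0.04541069  0.01      ]
```

```bash
python3 -m inch '[[[-0.1,0.07,0.1],[0,0,0.15]],[[-0.25,0.15,0.25],[0,0,0.33]],[[-0.4,0.25,0.4],[0,0,0.5]],[[-0.55,0.4,0.6],[0,0,0.7]],[[-0.7,0.5,0.7],[0,0,0.88]],[[-0.8,0.53,0.8],[0,0,1]],[[-0.8,0.53,0.9],[0,0,1]],[[-0.8,0.53,1],[0,0,1]],[[-0.8,0.53,1],[0,0,1]],[[-0.8,0.53,1],[0,0,1]]]' 1 40
python3 - <<'E'
from h import *
snap('wrist','w1'); delta((.667,-.064,.072),down(np.radians(-45)))
E
```

```text
clock: 1.15
position: [0.6673, -0.0633, 0.1514]
ee_rot: [0.923, 0.384, 0.0, -0.0]
ft_force: [-0.1, 0.2, -0.3]
grip_width: 1.0
grasp_force: 0.0
shift [-0.011 -0.     0.998] turn [ 0.    -0.001  0.002]
```

View pics/w1.png

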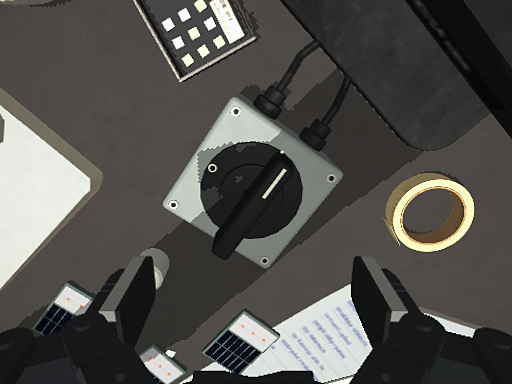

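The wrist view shows the box screws at (236,112), (331,178), (264,261), (173,205) and the handle from (222,248) to (285,158).

Run:
```python
from h import *
P=np.array([px('wrist',u,v,.058,'w1')[:2] for u,v in((236,112),(331,178),(264,261),(173,205))]);print(P.round(4),P.mean(0).round(4))
d=P[1]-P[0];print(np.degrees(np.arctan2(*(P[1]+P[0]-P[3]-P[2])[::-1])))
c=P.mean(0); delta((*c,.072),down(np.radians(-45)))
```

```text
[[ 0.6989 -0.0162]
 [ 0.7138 -0.0964]
 [ 0.6325 -0.1113]
 [ 0.6179 -0.0305]] [ 0.6658 -0.0636]
10.234396701237923
shift [-0.018 -0.015  0.998] turn [ 0.    -0.001  0.002]
```

Good: axis (0.666,-0.064), box yaw about 10°. Descend, close, then turn.

```bash
python3 -m inch '[[[0,0,0.2],[0,0,0]],[[0,0,0.4],[0,0,0]],[[-0.01,-0.01,0.6],[0,0,0]],[[-0.015,-0.015,0.8],[0,0,0]],[[-0.015,-0.015,0.95],[0,0,0]],[[-0.015,-0.015,0.98],[0,0,0]],[[-0.015,-0.015,0.98],[0,0,0]],[[-0.015,-0.015,0.98],[0,0,0]],[[-0.015,-0.015,0.98],[0,0,0]],[[-0.015,-0.015,0.98],[0,0,0]]]' 
python3 -m inch '[[[0,0,0],[0,0,0]],[[0,0,0],[0,0,0]],[[0,0,0],[0,0,0]],[[0,0,0],[0,0,0]],[[0,0,0],[0,0,0]],[[0,0,0],[0,0,0]],[[0,0,0],[0,0,0]],[[0,0,0],[0,0,0]],[[0,0,0],[0,0,0]],[[0,0,0],[0,0,0]]]' 0 60
```

```text
clock: 2.2
position: [0.6661, -0.064, 0.0736]
ee_rot: [0.924, 0.383, 0.001, 0.0]
ft_force: [0.5, -0.3, -0.2]
grip_width: 0.999
grasp_force: 0.0
clock: 3.2
position: [0.6656, -0.0634, 0.0735]
ee_rot: [0.924, 0.383, 0.0, -0.0]
ft_force: [-4.1, 1.7, 6.2]
grip_width: 0.144
grasp_force: 60.3
```

```bash
python3 -m inch '[[[0,0,0],[0,0,-0.15]],[[0,0,0],[0,0,-0.3]],[[0,0,0],[0,0,-0.45]],[[0,0,0],[0,0,-0.6]],[[0,0,0],[0,0,-0.75]],[[0,0,0],[0,0,-0.9]],[[0,0,0],[0,0,-1]],[[0,0,0],[0,0,-1]],[[0,0,0],[0,0,-1]],[[0,0,0],[0,0,-1]]]' 
python3 -m inch '[[[0,0,0],[0,0,-0.1]],[[0,0,0],[0,0,-0.22]],[[0,0,0],[0,0,-0.22]],[[0,0,0],[0,0,-0.22]],[[0,0,0],[0,0,-0.22]],[[0,0,0],[0,0,-0.22]],[[0,0,0],[0,0,-0.22]],[[0,0,0],[0,0,-0.22]],[[0,0,0],[0,0,-0.22]],[[0,0,0],[0,0,-0.22]]]'
python3 -m inch '[[[0,0,0],[0,0,0]],[[0,0,0],[0,0,0]],[[0,0,0],[0,0,0]],[[0,0,0],[0,0,0]],[[0,0,-0.2],[0,0,0]],[[0,0,-0.4],[0,0,0]],[[0,0,-0.6],[0,0,0]],[[0,0,-0.8],[0,0,0]],[[0,0,-1],[0,0,0]],[[0,0,-1],[0,0,0]]]' 1
python3 - <<'E'
from h import *
snap('wrist','w2')
E
```

```text
clock: 4.2
position: [0.666, -0.0635, 0.0734]
ee_rot: [0.708, 0.706, 0.0, 0.0]
ft_force: [-0.8, 2.5, 5.8]
grip_width: 0.144
grasp_force: 60.1
clock: 5.2
position: [0.6662, -0.0636, 0.0734]
ee_rot: [0.645, 0.764, 0.0, 0.0]
ft_force: [0.4, 1.7, 4.7]
grip_width: 0.139
grasp_force: 60.2
clock: 6.2
position: [0.6672, -0.064, 0.1565]
ee_rot: [0.644, 0.765, 0.001, 0.002]
ft_force: [0.5, -0.4, 0.3]
grip_width: 1.0
grasp_force: 0.0
```

View pics/w2.png

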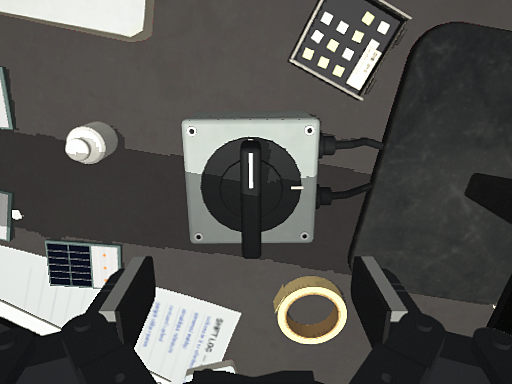

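The handle is along the box's y now, at (250,195), so the isolator is off. Next is laminate C.

Run:
```python
from h import *
delta((.5217,-.19,.12),down(np.radians(-84)))
```

```text
shift [-1.24  -2.055  0.428] turn [ 3.000e-03 -2.000e-03  2.087e+00]
```

```bash
python3 -m inch '[[[-0.1,-0.15,0],[0,0,0.17]],[[-0.2,-0.3,0],[0,0,0.34]],[[-0.3,-0.5,0],[0,0,0.5]],[[-0.4,-0.7,0],[0,0,0.68]],[[-0.55,-0.9,0],[0,0,0.85]],[[-0.62,-1,0],[0,0,1]],[[-0.62,-1,0],[0,0,1]],[[-0.62,-1,0],[0,0,1]],[[-0.62,-1,0],[0,0,1]],[[-0.62,-1,0],[0,0,1]]]'
python3 - <<'E'
from h import *
delta((.5217,-.19,.12),down(np.radians(-84)))
E
```

```text
clock: 7.25
position: [0.5958, -0.1258, 0.1526]
ee_rot: [0.887, 0.462, 0.0, -0.0]
ft_force: [-0.6, 1.4, 0.7]
grip_width: 1.003
grasp_force: 0.0
shift [-1.188 -0.299  0.408] turn [-1.00e-03 -0.00e+00  1.09e+00]
```

```bash
python3 -m inch '[[[-0.15,-0.05,0.05],[0,0,0.17]],[[-0.3,-0.1,0.1],[0,0,0.34]],[[-0.5,-0.15,0.2],[0,0,0.5]],[[-0.7,-0.2,0.3],[0,0,0.68]],[[-0.85,-0.25,0.4],[0,0,0.85]],[[-1,-0.3,0.4],[0,0,1]],[[-1,-0.3,0.4],[0,0,1]],[[-1,-0.3,0.4],[0,0,1]],[[-1,-0.3,0.4],[0,0,1]],[[-1,-0.3,0.4],[0,0,1]]]' 0.75 40
python3 - <<'E'
from h import *
snap('wrist','w3')
E
```

```text
clock: 8.25
position: [0.5305, -0.1776, 0.121]
ee_rot: [0.996, 0.088, 0.0, -0.0]
ft_force: [-0.5, 0.4, 0.4]
grip_width: 0.751
grasp_force: 0.0
```

View pics/w3.png

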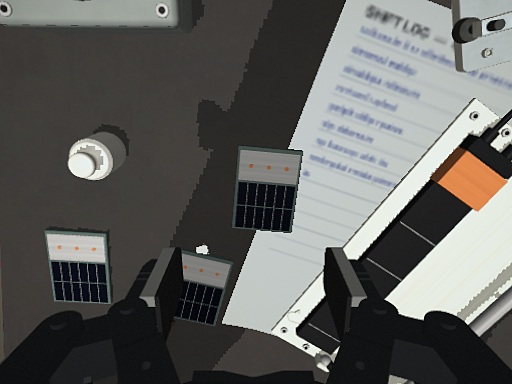

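Laminate C is at corners (239,147), (302,151), (294,232), (233,227), head at the top; the jig terminal is at (463,146), (508,181), (479,211), (432,180).

```bash
cat >> h.py <<'E'
def lamw(n,cs,f,z=.005): # corners: head-left, head-right, tail-right, tail-left
    P=np.array([px('wrist',u,v,z,f)[:2] for u,v in cs]); d=P[0]+P[1]-P[2]-P[3]
    print(n,P.mean(0).round(4), np.linalg.norm(np.roll(P,-1,0)-P,axis=1).round(3), 'head',np.degrees(np.arctan2(d[1],d[0])).round(1)); return P.mean(0),np.arctan2(d[1],d[0])
E
python3 - <<'E'
from h import *
f='w3'
c,h=lamw('C',[(239,147),(302,151),(294,232),(233,227)],f)
lamw('A',[(46,229),(105,233),(110,302),(54,302)],f)
lamw('term',[(463,146),(508,181),(479,211),(432,180)],f,.017)
for u,v in((403,222),(437,245),(358,258),(403,290)): print(px('wrist',u,v,.012,f)[:2].round(4))
delta((*c,0.0),down(h-np.pi/2))
E
```

```text
C [ 0.5242 -0.1907] [0.048 0.069 0.051 0.067] head 6.2
A [ 0.4275 -0.046 ] [0.047 0.068 0.049 0.071] head 5.5
term [ 0.5633 -0.3362] [0.046 0.029 0.047 0.031] head -23.7
[ 0.5198 -0.3011]
[ 0.5051 -0.3343]
[ 0.482 -0.275]
[ 0.4589 -0.3209]
shift [-0.104  0.146  1.512] turn [-0.    -0.     0.084]
```

```bash
python3 -m inch '[[[-0.05,0.07,0.1],[0,0,0.08]],[[-0.1,0.146,0.2],[0,0,0.084]],[[-0.104,0.146,0.4],[0,0,0.084]],[[-0.104,0.146,0.6],[0,0,0.084]],[[-0.104,0.146,0.8],[0,0,0.084]],[[-0.104,0.146,1],[0,0,0.084]],[[-0.104,0.146,1],[0,0,0.084]],[[-0.104,0.146,1],[0,0,0.084]],[[-0.104,0.146,1],[0,0,0.084]],[[-0.104,0.146,1],[0,0,0.084]]]'
python3 -m inch '[[[0,0,0.1],[0,0,0]],[[0,0,0.2],[0,0,0]],[[0,0,0.3],[0,0,0]],[[0,0,0.4],[0,0,0]],[[0,0,0.45],[0,0,0]],[[0,0,0.48],[0,0,0]],[[0,0,0.49],[0,0,0]],[[0,0,0.5],[0,0,0]],[[0,0,0.5],[0,0,0]],[[0,0,0.5],[0,0,0]]]'
```

```text
clock: 9.3
position: [0.5242, -0.1914, 0.0418]
ee_rot: [0.999, 0.054, 0.001, 0.0]
ft_force: [0.2, 0.0, -0.4]
grip_width: 0.752
grasp_force: 0.0
clock: 10.3
position: [0.5238, -0.1912, 0.0011]
ee_rot: [0.999, 0.053, 0.0, 0.0]
ft_force: [-0.2, -0.7, -0.2]
grip_width: 0.751
grasp_force: 0.0
```

```bash
python3 -m inch '[[[0,0,0.01],[0,0,0]],[[0,0,0.02],[0,0,0]],[[0,0,0.03],[0,0,0]],[[0,0,0.035],[0,0,0]],[[0,0,0.035],[0,0,0]],[[0,0,0.035],[0,0,0]],[[0,0,0.035],[0,0,0]],[[0,0,0.035],[0,0,0]],[[0,0,0.035],[0,0,0]],[[0,0,0.035],[0,0,0]]]'
python3 -m inch '[[[0,0,0],[0,0,0]],[[0,0,0],[0,0,0]],[[0,0,0],[0,0,0]],[[0,0,0],[0,0,0]],[[0,0,0],[0,0,0]],[[0,0,0],[0,0,0]],[[0,0,0],[0,0,0]],[[0,0,0],[0,0,0]],[[0,0,0],[0,0,0]],[[0,0,0],[0,0,0]]]' 0.5 40
```

```text
clock: 11.3
position: [0.5237, -0.1912, -0.0019]
ee_rot: [0.999, 0.053, 0.0, -0.0]
ft_force: [0.3, -0.2, 0.3]
grip_width: 0.746
grasp_force: 0.0
clock: 12.3
position: [0.5238, -0.1912, -0.0015]
ee_rot: [0.999, 0.053, 0.0, -0.0]
ft_force: [-1.8, 0.7, 5.7]
grip_width: 0.564
grasp_force: 40.9
```

Gripped at 48 mm wide. Lift and swing round to the jig.

```bash
python3 -m inch '[[[0,0,-0.15],[0,0,0]],[[0,0,-0.3],[0,0,0]],[[0,0,-0.5],[0,0,-0.1]],[[0,0,-0.7],[0,0,-0.25]],[[0,0,-0.85],[0,0,-0.4]],[[0,0,-1],[0,0,-0.55]],[[0,0,-1],[0,0,-0.7]],[[0,0,-1],[0,0,-0.85]],[[0,0,-1],[0,0,-1]],[[0,0,-1],[0,0,-1]]]'
python3 - <<'E'
from h import *
delta((.5454,-.3289,.10),down(np.radians(66.3)))
E
```

```text
clock: 13.3
position: [0.5239, -0.1914, 0.0792]
ee_rot: [0.902, 0.432, 0.0, 0.0]
ft_force: [0.3, -1.0, 0.0]
grip_width: 0.564
grasp_force: 41.5
shift [-1.171  1.287 -0.26 ] turn [ 1.000e-03  1.000e-03 -2.335e+00]
```

```bash
python3 -m inch '[[[-0.05,0.05,-0.1],[0,0,-0.15]],[[-0.1,0.15,-0.2],[0,0,-0.3]],[[-0.2,0.25,-0.26],[0,0,-0.45]],[[-0.3,0.35,-0.26],[0,0,-0.6]],[[-0.4,0.45,-0.26],[0,0,-0.75]],[[-0.5,0.55,-0.26],[0,0,-0.88]],[[-0.58,0.64,-0.26],[0,0,-1]],[[-0.58,0.64,-0.26],[0,0,-1]],[[-0.58,0.64,-0.26],[0,0,-1]],[[-0.58,0.64,-0.26],[0,0,-1]]]'
python3 - <<'E'
from h import *
delta((.5454,-.3289,.10),down(np.radians(66.3)))
E
```

```text
clock: 14.3
position: [0.5345, -0.2586, 0.0991]
ee_rot: [0.669, 0.743, 0.0, -0.0]
ft_force: [0.2, -0.1, -0.5]
grip_width: 0.566
grasp_force: 41.5
shift [-0.888  0.044 -0.011] turn [ 0.    -0.    -1.341]
```

```bash
python3 -m inch '[[[-0.1,0,0],[0,0,-0.15]],[[-0.2,0,0],[0,0,-0.3]],[[-0.3,0,0],[0,0,-0.45]],[[-0.45,0.02,0],[0,0,-0.6]],[[-0.6,0.02,0],[0,0,-0.75]],[[-0.75,0.03,0],[0,0,-0.88]],[[-0.88,0.04,0],[0,0,-1]],[[-0.88,0.04,0],[0,0,-1]],[[-0.88,0.04,0],[0,0,-1]],[[-0.88,0.04,0],[0,0,-1]]]'
python3 - <<'E'
from h import *
a=snap('wrist','w4')
delta((.5454,-.3289,.03),down(np.radians(66.3)))
E
```

```text
clock: 15.3
position: [0.5452, -0.328, 0.099]
ee_rot: [0.334, 0.943, 0.0, -0.0]
ft_force: [-0.5, -0.2, -0.3]
grip_width: 0.562
grasp_force: 41.5
shift [-0.008 -0.007  0.863] turn [ 0.    -0.    -0.339]
```

View pics/w4.png

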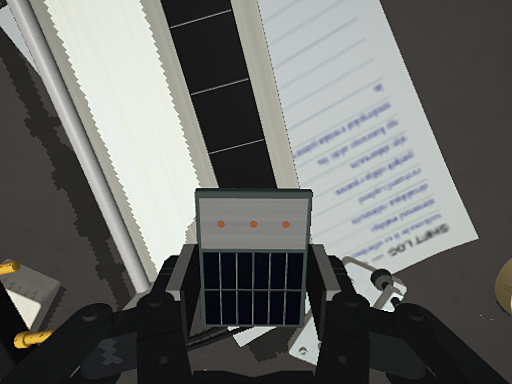

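The held laminate is square in the grip (197–311, 190–325); the rail's white lines are at (171,27)-(231,12), (190,94)-(247,79), (208,152)-(264,139).

Run:
```python
from h import *
J=np.array([.4905,-.3048]);a=np.radians(-23.7);y=np.array([np.cos(a),np.sin(a)]);x=np.array([-y[1]*-1,0]) ;x=np.array([y[1],-y[0]])
for u,v in((171,27),(231,12),(190,94),(247,79),(208,152),(264,139)):
  d=px('wrist',u,v,.012,'w4')[:2]-J; print((d@x).round(4),(d@y).round(4))
# laminate in hand, tool coords on top plane z_tool=-0.0065
z=np.load('pics/w4.npz');T=R.from_quat(z['q'])
for u,v in((197,195),(311,195),(300,325),(205,325)):
  w=px('wrist',u,v,z['p'][2]+.0065,'w4'); print(T.inv().apply(w-z['p']).round(4))
```

```text
0.0188 -0.0562
-0.0183 -0.0545
0.0203 -0.0164
-0.0173 -0.0157
0.0208 0.0228
-0.0181 0.0241
[ 0.0337 -0.0236 -0.0065]
[ 0.0338  0.0242 -0.0065]
[-0.0329  0.0225 -0.0065]
[-0.0329 -0.0231 -0.0065]
```

```bash
cat >> h.py <<'E'
J=np.array([.4892,-.3053]);_a=np.radians(-23.7);JY=np.array([np.cos(_a),np.sin(_a)]);JX=np.array([JY[1],-JY[0]])
def jig(x,y): return J+x*JX+y*JY
PL=down(np.radians(66.3))*R.from_euler('y',-7,degrees=True)
E
python3 - <<'E'
from h import *
delta((*jig(0,.06),.0155),PL)
E
```

```text
shift [-0.    -0.022  1.044] turn [-0.02  -0.155 -0.338]
```

```bash
python3 -m inch '[[[0,-0.02,0.1],[-0.01,-0.05,-0.1]],[[0,-0.02,0.25],[-0.02,-0.155,-0.25]],[[0,-0.02,0.4],[-0.02,-0.155,-0.338]],[[0,-0.02,0.55],[-0.02,-0.155,-0.338]],[[0,-0.02,0.7],[-0.02,-0.155,-0.338]],[[0,-0.02,0.8],[-0.02,-0.155,-0.338]],[[0,-0.02,0.85],[-0.02,-0.155,-0.338]],[[0,-0.02,0.85],[-0.02,-0.155,-0.338]],[[0,-0.02,0.85],[-0.02,-0.155,-0.338]],[[0,-0.02,0.85],[-0.02,-0.155,-0.338]]]'
python3 - <<'E'
from h import *
delta((*jig(0,.06),.0155),PL)
E
```

```text
clock: 16.35
position: [0.5445, -0.3305, 0.0315]
ee_rot: [0.205, 0.977, -0.013, 0.06]
ft_force: [0.1, -0.7, -0.4]
grip_width: 0.563
grasp_force: 41.5
shift [0.034 0.011 0.197] turn [-0.001  0.002  0.001]
```

```bash
python3 -m inch '[[[0.01,0,0.05],[0,0,0]],[[0.034,0.011,0.1],[0,0,0]],[[0.034,0.011,0.15],[0,0,0]],[[0.034,0.011,0.18],[0,0,0]],[[0.034,0.011,0.2],[0,0,0]],[[0.034,0.011,0.2],[0,0,0]],[[0.034,0.011,0.2],[0,0,0]],[[0.034,0.011,0.2],[0,0,0]],[[0.034,0.011,0.2],[0,0,0]],[[0.034,0.011,0.2],[0,0,0]]]'
```

```text
clock: 17.35
position: [0.5437, -0.3292, 0.0148]
ee_rot: [0.205, 0.977, -0.013, 0.06]
ft_force: [-3.0, 1.3, 5.2]
grip_width: 0.564
grasp_force: 42.0
```

```bash
python3 -m inch '[[[0,0,0],[0,0,0]],[[0,0,0],[0,0,0]],[[0,0,0],[0,0,0]],[[0,0,0],[0,0,0]],[[0,0,-0.1],[0,0,0]],[[0,0,-0.3],[0,0.155,0]],[[0,0,-0.5],[0,0.155,0]],[[0,0,-0.7],[0,0.155,0]],[[0,0,-0.9],[0,0.155,0]],[[0,0,-1],[0,0.155,0]]]' 0.75
python3 - <<'E'
from h import *
a=snap('wrist','w5')
E
```

```text
clock: 18.35
position: [0.535, -0.3257, 0.0966]
ee_rot: [0.205, 0.979, -0.001, 0.002]
ft_force: [0.2, -0.8, 0.9]
grip_width: 0.752
grasp_force: 0.0
```

View pics/w5.png

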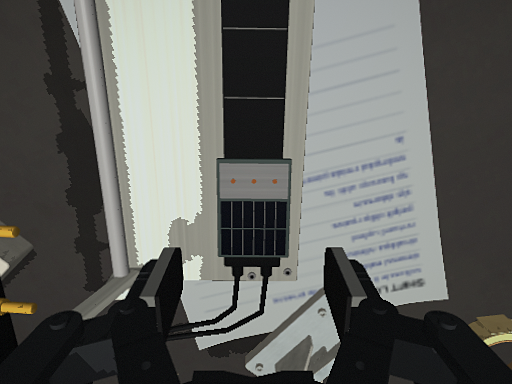

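Laminate C lies square over the rail: head corners (217,159), (291,159), tail corners (219,257), (288,257).

Run:
```python
from h import *
for u,v,z in((217,159,.017),(291,159,.017),(288,257,.0255),(219,257,.0255)):
  d=px('wrist',u,v,z,'w5')[:2]-J; print((d@JX).round(4),(d@JY).round(4))
delta((.4216,-.1479,.12),down(np.radians(-92)))
```

```text
0.0242 0.0238
-0.0246 0.0237
-0.0243 0.0926
0.0242 0.0927
shift [ 2.194  1.466 -0.297] turn [0.009 0.004 3.518]
```

```bash
cat >> h.py <<'E'
def plan(pos,R1,n):
    o=manip.get_obs(); R0=R.from_quat(o['ee_rot']); p=o['position']; v=(R0.inv()*R1).as_rotvec()/n
    for k in range(n):
        Rk=R0*R.from_rotvec(v*k); print('shift',np.round(Rk.inv().apply((np.array(pos)-p)/n)/.08,2),'turn',np.round(v/np.radians(45),3))
E
python3 - <<'E'
from h import *
plan((.4216,-.1479,.12),down(np.radians(-92)),4)
E
```

```text
shift [ 0.55  0.37 -0.07] turn [0.002 0.001 0.88 ]
shift [ 0.66 -0.07 -0.07] turn [0.002 0.001 0.88 ]
shift [ 0.46 -0.47 -0.07] turn [0.002 0.001 0.88 ]
shift [ 0.06 -0.66 -0.07] turn [0.002 0.001 0.88 ]
```

```bash
python3 -m inch '[[[0.05,0.03,-0.07],[0,0,0.11]],[[0.12,0.08,-0.07],[0,0,0.22]],[[0.2,0.13,-0.07],[0,0,0.33]],[[0.27,0.18,-0.07],[0,0,0.44]],[[0.34,0.23,-0.07],[0,0,0.55]],[[0.41,0.28,-0.07],[0,0,0.66]],[[0.48,0.32,-0.07],[0,0,0.77]],[[0.55,0.37,-0.07],[0,0,0.88]],[[0.55,0.37,-0.07],[0,0,0.88]],[[0.55,0.37,-0.07],[0,0,0.88]]]' >/dev/null
python3 -m inch '[[[0.08,0,-0.07],[0,0,0.11]],[[0.16,-0.02,-0.07],[0,0,0.22]],[[0.25,-0.03,-0.07],[0,0,0.33]],[[0.33,-0.04,-0.07],[0,0,0.44]],[[0.41,-0.05,-0.07],[0,0,0.55]],[[0.5,-0.06,-0.07],[0,0,0.66]],[[0.58,-0.07,-0.07],[0,0,0.77]],[[0.66,-0.07,-0.07],[0,0,0.88]],[[0.66,-0.07,-0.07],[0,0,0.88]],[[0.66,-0.07,-0.07],[0,0,0.88]]]' >/dev/null
python3 -m inch '[[[0.06,-0.06,-0.07],[0,0,0.11]],[[0.12,-0.12,-0.07],[0,0,0.22]],[[0.18,-0.18,-0.07],[0,0,0.33]],[[0.24,-0.24,-0.07],[0,0,0.44]],[[0.3,-0.3,-0.07],[0,0,0.55]],[[0.36,-0.36,-0.07],[0,0,0.66]],[[0.41,-0.42,-0.07],[0,0,0.77]],[[0.46,-0.47,-0.07],[0,0,0.88]],[[0.46,-0.47,-0.07],[0,0,0.88]],[[0.46,-0.47,-0.07],[0,0,0.88]]]' 
python3 -m inch '[[[0,-0.08,-0.07],[0,0,0.11]],[[0.02,-0.16,-0.07],[0,0,0.22]],[[0.03,-0.25,-0.07],[0,0,0.33]],[[0.04,-0.33,-0.07],[0,0,0.44]],[[0.05,-0.41,-0.07],[0,0,0.55]],[[0.06,-0.5,-0.07],[0,0,0.66]],[[0.06,-0.58,-0.07],[0,0,0.77]],[[0.06,-0.66,-0.07],[0,0,0.88]],[[0.06,-0.66,-0.07],[0,0,0.88]],[[0.06,-0.66,-0.07],[0,0,0.88]]]'
python3 - <<'E'
from h import *
a=snap('wrist','w6')
E
```

```text
clock: 21.4
position: [0.4493, -0.1921, 0.1109]
ee_rot: [0.946, 0.324, 0.0, 0.001]
ft_force: [0.2, 0.3, -0.7]
grip_width: 0.752
grasp_force: 0.0
clock: 22.4
position: [0.421, -0.1473, 0.1164]
ee_rot: [1.0, -0.016, 0.0, 0.0]
ft_force: [0.6, -0.4, -0.4]
grip_width: 0.751
grasp_force: 0.0
```

View pics/w6.png

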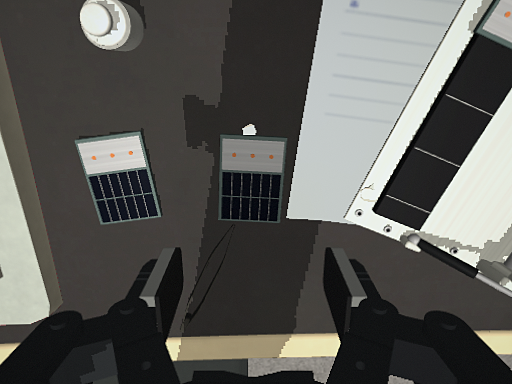

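B's corners are (220,137), (286,138), (282,222), (219,220); A's are (75,143), (139,132), (161,214), (101,224).

Run:
```python
from h import *
c,h=lamw('B',[(220,137),(286,138),(282,222),(219,220)],'w6')
lamw('A',[(75,143),(139,132),(161,214),(101,224)],'w6')
delta((*c,-.0015),down(h-np.pi/2))
```

```text
B [ 0.4224 -0.1471] [0.049 0.068 0.051 0.067] head -3.4
A [ 0.4264 -0.0456] [0.049 0.066 0.049 0.067] head 6.9
shift [ 0.016 -0.005  1.474] turn [ 0.001 -0.001  0.035]
```

```bash
python3 -m inch '[[[0.016,0,0.1],[0,0,0.035]],[[0.016,-0.005,0.25],[0,0,0.035]],[[0.016,-0.005,0.4],[0,0,0.035]],[[0.016,-0.005,0.6],[0,0,0.035]],[[0.016,-0.005,0.8],[0,0,0.035]],[[0.016,-0.005,1],[0,0,0.035]],[[0.016,-0.005,1],[0,0,0.035]],[[0.016,-0.005,1],[0,0,0.035]],[[0.016,-0.005,1],[0,0,0.035]],[[0.016,-0.005,1],[0,0,0.035]]]' > /dev/null
python3 -m inch '[[[0,0,0.1],[0,0,0]],[[0,0,0.2],[0,0,0]],[[0,0,0.3],[0,0,0]],[[0,0,0.4],[0,0,0]],[[0,0,0.44],[0,0,0]],[[0,0,0.46],[0,0,0]],[[0,0,0.47],[0,0,0]],[[0,0,0.475],[0,0,0]],[[0,0,0.475],[0,0,0]],[[0,0,0.475],[0,0,0]]]'
python3 -m inch '[[[0,0,0],[0,0,0]],[[0,0,0],[0,0,0]],[[0,0,0],[0,0,0]],[[0,0,0],[0,0,0]],[[0,0,0],[0,0,0]],[[0,0,0],[0,0,0]],[[0,0,0],[0,0,0]],[[0,0,0],[0,0,0]],[[0,0,0],[0,0,0]],[[0,0,0],[0,0,0]]]' 0.5 40
python3 -m inch '[[[0,0,-0.15],[0,0,0]],[[0,0,-0.3],[0,0,0]],[[0,0,-0.5],[0,0,0]],[[0,0,-0.7],[0,0,0]],[[0,0,-0.85],[0,0,0]],[[0,0,-1],[0,0,0]],[[0,0,-1],[0,0,0]],[[0,0,-1],[0,0,0]],[[0,0,-1],[0,0,0]],[[0,0,-1],[0,0,0]]]'
python3 - <<'E'
from h import *
plan((*jig(0,.018),.10),down(np.radians(66.3)),4)
E
```

```text
clock: 24.45
position: [0.4222, -0.1466, -0.0015]
ee_rot: [0.999, -0.032, 0.0, 0.0]
ft_force: [0.2, -0.3, -0.6]
grip_width: 0.75
grasp_force: 0.0
clock: 25.45
position: [0.4223, -0.1467, -0.0012]
ee_rot: [0.999, -0.032, 0.0, 0.0]
ft_force: [-2.5, -0.0, 6.1]
grip_width: 0.564
grasp_force: 40.2
clock: 26.45
position: [0.4216, -0.1464, 0.0777]
ee_rot: [0.999, -0.032, -0.0, 0.0]
ft_force: [1.1, -0.5, -0.8]
grip_width: 0.564
grasp_force: 41.5
shift [ 0.3   0.5  -0.07] turn [-0.     0.    -0.888]
shift [-0.1   0.57 -0.07] turn [-0.     0.    -0.888]
shift [-0.44  0.38 -0.07] turn [-0.     0.    -0.888]
shift [-0.58  0.01 -0.07] turn [-0.     0.    -0.888]
```

```bash
python3 -m inch '[[[0.04,0.06,-0.07],[0,0,-0.11]],[[0.08,0.12,-0.07],[0,0,-0.22]],[[0.12,0.18,-0.07],[0,0,-0.33]],[[0.16,0.25,-0.07],[0,0,-0.44]],[[0.2,0.31,-0.07],[0,0,-0.55]],[[0.23,0.38,-0.07],[0,0,-0.66]],[[0.27,0.44,-0.07],[0,0,-0.77]],[[0.3,0.5,-0.07],[0,0,-0.888]],[[0.3,0.5,-0.07],[0,0,-0.888]],[[0.3,0.5,-0.07],[0,0,-0.888]]]' | tail -2
python3 -m inch '[[[-0.01,0.07,-0.07],[0,0,-0.11]],[[-0.02,0.14,-0.07],[0,0,-0.22]],[[-0.03,0.21,-0.07],[0,0,-0.33]],[[-0.05,0.28,-0.07],[0,0,-0.44]],[[-0.06,0.35,-0.07],[0,0,-0.55]],[[-0.07,0.43,-0.07],[0,0,-0.66]],[[-0.09,0.5,-0.07],[0,0,-0.77]],[[-0.1,0.57,-0.07],[0,0,-0.888]],[[-0.1,0.57,-0.07],[0,0,-0.888]],[[-0.1,0.57,-0.07],[0,0,-0.888]]]' | tail -2
python3 -m inch '[[[-0.05,0.05,-0.07],[0,0,-0.11]],[[-0.1,0.1,-0.07],[0,0,-0.22]],[[-0.16,0.15,-0.07],[0,0,-0.33]],[[-0.22,0.2,-0.07],[0,0,-0.44]],[[-0.28,0.25,-0.07],[0,0,-0.55]],[[-0.33,0.3,-0.07],[0,0,-0.66]],[[-0.39,0.34,-0.07],[0,0,-0.77]],[[-0.44,0.38,-0.07],[0,0,-0.888]],[[-0.44,0.38,-0.07],[0,0,-0.888]],[[-0.44,0.38,-0.07],[0,0,-0.888]]]' | tail -2
python3 -m inch '[[[-0.07,0,-0.07],[0,0,-0.11]],[[-0.14,0,-0.07],[0,0,-0.22]],[[-0.21,0,-0.07],[0,0,-0.33]],[[-0.28,0,-0.07],[0,0,-0.44]],[[-0.36,0,-0.07],[0,0,-0.55]],[[-0.43,0.01,-0.07],[0,0,-0.66]],[[-0.5,0.01,-0.07],[0,0,-0.77]],[[-0.58,0.01,-0.07],[0,0,-0.888]],[[-0.58,0.01,-0.07],[0,0,-0.888]],[[-0.58,0.01,-0.07],[0,0,-0.888]]]'
python3 - <<'E'
from h import *
delta((*jig(0,.018),.0155),PL)
im=snap('wrist','w7')
z=np.load('pics/w7.npz');T=R.from_quat(z['q'])
for c in ((.035,-.025),(.035,.025),(-.035,.025),(-.035,-.025)):
  print(proj('wrist',z['p']+T.apply([*c,-.0065]),'w7').round(0))
E
```

```text
grip_width: 0.561
grasp_force: 41.5
grip_width: 0.567
grasp_force: 41.5
grip_width: 0.562
grasp_force: 41.5
clock: 30.45
position: [0.5064, -0.3116, 0.1008]
ee_rot: [0.208, 0.978, -0.0, 0.0]
ft_force: [0.2, 0.7, -1.2]
grip_width: 0.561
grasp_force: 41.5
shift [ 0.003 -0.014  1.066] turn [-0.001 -0.155 -0.007]
[194. 192.]
[313. 192.]
[305. 329.]
[201. 329.]
```

View pics/w7.png

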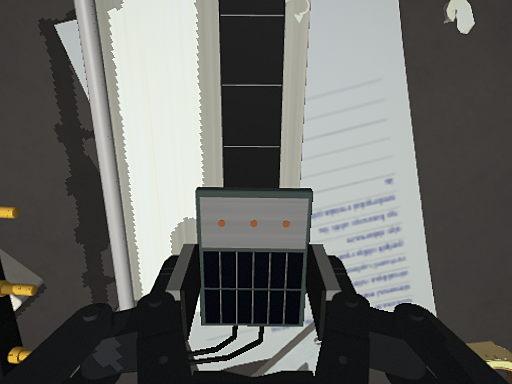

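Laminate B is centred in the grip, matching the projected outline (194–313, 192–329). Lower it.

```bash
python3 -m inch '[[[0,-0.014,0.1],[0,-0.05,0]],[[0,-0.014,0.25],[0,-0.155,0]],[[0,-0.014,0.4],[0,-0.155,0]],[[0,-0.014,0.55],[0,-0.155,0]],[[0,-0.014,0.7],[0,-0.155,0]],[[0,-0.014,0.8],[0,-0.155,0]],[[0,-0.014,0.85],[0,-0.155,0]],[[0,-0.014,0.85],[0,-0.155,0]],[[0,-0.014,0.85],[0,-0.155,0]],[[0,-0.014,0.85],[0,-0.155,0]]]'
python3 - <<'E'
from h import *
delta((*jig(0,.018),.0155),PL)
E
```

```text
clock: 31.5
position: [0.5064, -0.3133, 0.0334]
ee_rot: [0.206, 0.977, -0.013, 0.06]
ft_force: [-0.1, 0.0, 0.5]
grip_width: 0.564
grasp_force: 41.5
shift [0.04  0.006 0.221] turn [-0.001  0.001 -0.002]
```

```bash
python3 -m inch '[[[0.01,0,0.05],[0,0,0]],[[0.04,0.006,0.1],[0,0,0]],[[0.04,0.006,0.15],[0,0,0]],[[0.04,0.006,0.18],[0,0,0]],[[0.04,0.006,0.2],[0,0,0]],[[0.04,0.006,0.21],[0,0,0]],[[0.04,0.006,0.22],[0,0,0]],[[0.04,0.006,0.22],[0,0,0]],[[0.04,0.006,0.22],[0,0,0]],[[0.04,0.006,0.22],[0,0,0]]]'
```

```text
clock: 32.5
position: [0.5054, -0.3124, 0.0152]
ee_rot: [0.206, 0.977, -0.013, 0.06]
ft_force: [-0.3, 0.2, 0.3]
grip_width: 0.562
grasp_force: 41.7
```

```bash
python3 -m inch '[[[0,0,0.008],[0,0,0]],[[0,0,0.008],[0,0,0]],[[0,0,0.008],[0,0,0]],[[0,0,0.008],[0,0,0]],[[0,0,0.008],[0,0,0]],[[0,0,0.008],[0,0,0]],[[0,0,0.008],[0,0,0]],[[0,0,0.008],[0,0,0]],[[0,0,0.008],[0,0,0]],[[0,0,0.008],[0,0,0]]]' 0.75
python3 -m inch '[[[0,0,-0.05],[0,0,0]],[[0,0,-0.1],[0,0,0]],[[0,0,-0.2],[0,0.1,0]],[[0,0,-0.4],[0,0.155,0]],[[0,0,-0.6],[0,0.155,0]],[[0,0,-0.8],[0,0.155,0]],[[0,0,-0.9],[0,0.155,0]],[[0,0,-1],[0,0.155,0]],[[0,0,-1],[0,0.155,0]],[[0,0,-1],[0,0.155,0]]]'
python3 - <<'E'
from h import *
a=snap('wrist','w8')
plan((.4264,-.0456,.12),down(np.radians(-83.1)),4)
E
```

```text
clock: 33.5
position: [0.5054, -0.3123, 0.0144]
ee_rot: [0.206, 0.977, -0.013, 0.06]
ft_force: [-0.5, -0.3, -0.9]
grip_width: 0.753
grasp_force: 0.0
clock: 34.5
position: [0.4962, -0.3083, 0.0936]
ee_rot: [0.206, 0.979, -0.0, 0.0]
ft_force: [0.6, -0.9, 0.3]
grip_width: 0.749
grasp_force: 0.0
shift [ 0.53  0.66 -0.08] turn [-0.    0.    0.83]
shift [ 0.82  0.21 -0.08] turn [-0.    0.    0.83]
shift [ 0.78 -0.34 -0.08] turn [-0.    0.    0.83]
shift [ 0.42 -0.74 -0.08] turn [-0.    0.    0.83]
```

View pics/w8.png

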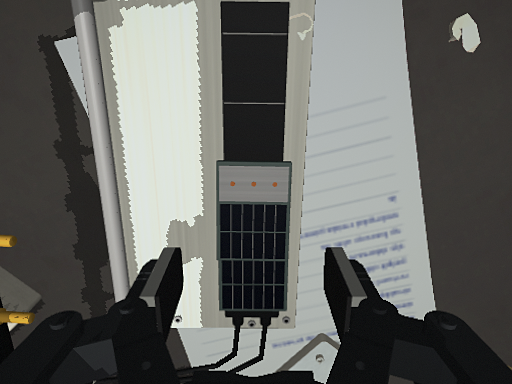

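B lies square, head corners (217,162), (291,163), the two cell fields joined continuously. Move to A.

```bash
python3 - <<'E'
from h import *
for u,v,z in((217,162,.017),(291,163,.017)):
  d=px('wrist',u,v,z,'w8')[:2]-J; print((d@JX).round(4),(d@JY).round(4))
E
python3 -m inch '[[[0.06,0.08,-0.08],[0,0,0.1]],[[0.13,0.16,-0.08],[0,0,0.2]],[[0.2,0.25,-0.08],[0,0,0.31]],[[0.27,0.33,-0.08],[0,0,0.41]],[[0.33,0.41,-0.08],[0,0,0.52]],[[0.4,0.5,-0.08],[0,0,0.62]],[[0.47,0.58,-0.08],[0,0,0.73]],[[0.53,0.66,-0.08],[0,0,0.83]],[[0.53,0.66,-0.08],[0,0,0.83]],[[0.53,0.66,-0.08],[0,0,0.83]]]' | tail -2
python3 -m inch '[[[0.1,0.03,-0.08],[0,0,0.1]],[[0.2,0.05,-0.08],[0,0,0.2]],[[0.31,0.08,-0.08],[0,0,0.31]],[[0.41,0.1,-0.08],[0,0,0.41]],[[0.51,0.13,-0.08],[0,0,0.52]],[[0.62,0.16,-0.08],[0,0,0.62]],[[0.72,0.19,-0.08],[0,0,0.73]],[[0.82,0.21,-0.08],[0,0,0.83]],[[0.82,0.21,-0.08],[0,0,0.83]],[[0.82,0.21,-0.08],[0,0,0.83]]]' | tail -2
python3 -m inch '[[[0.1,-0.04,-0.08],[0,0,0.1]],[[0.2,-0.08,-0.08],[0,0,0.2]],[[0.3,-0.13,-0.08],[0,0,0.31]],[[0.39,-0.17,-0.08],[0,0,0.41]],[[0.49,-0.21,-0.08],[0,0,0.52]],[[0.59,-0.25,-0.08],[0,0,0.62]],[[0.69,-0.3,-0.08],[0,0,0.73]],[[0.78,-0.34,-0.08],[0,0,0.83]],[[0.78,-0.34,-0.08],[0,0,0.83]],[[0.78,-0.34,-0.08],[0,0,0.83]]]' | tail -2
python3 -m inch '[[[0.05,-0.09,-0.08],[0,0,0.1]],[[0.1,-0.18,-0.08],[0,0,0.2]],[[0.16,-0.28,-0.08],[0,0,0.31]],[[0.21,-0.37,-0.08],[0,0,0.41]],[[0.26,-0.46,-0.08],[0,0,0.52]],[[0.32,-0.55,-0.08],[0,0,0.62]],[[0.37,-0.65,-0.08],[0,0,0.73]],[[0.42,-0.74,-0.08],[0,0,0.83]],[[0.42,-0.74,-0.08],[0,0,0.83]],[[0.42,-0.74,-0.08],[0,0,0.83]]]'
python3 - <<'E'
from h import *
im=snap('wrist','w9'); fn='w9'
z=np.load('pics/w9.npz')
from itertools import product
# bright contact strip of A and its position, bright blobs near predicted place
g=im.min(2); m=((g>120)).astype(np.uint8)
n,l,st,ce=cv2.connectedComponentsWithStats(m)
for i in range(1,n):
  if st[i,4]>400:
    r=cv2.minAreaRect(np.argwhere(l==i)[:,::-1].astype(np.float32)); P=np.array([px('wrist',*c,.005,fn)[:2] for c in cv2.boxPoints(r)])
    print(st[i],px('wrist',*r[0],.005,fn)[:2].round(4),np.linalg.norm(P[1]-P[0]).round(3),np.linalg.norm(P[2]-P[1]).round(3),P.round(3).tolist())
h=np.radians(6.9); print('expect strip',.4264+.02*np.cos(h),-.0456+.02*np.sin(h))
E
```

```text
0.0236 -0.018
-0.0248 -0.0173
grip_width: 0.75
grasp_force: 0.0
grip_width: 0.753
grasp_force: 0.0
grip_width: 0.753
grasp_force: 0.0
clock: 38.55
position: [0.4274, -0.0464, 0.1192]
ee_rot: [0.998, 0.061, 0.0, 0.0]
ft_force: [-0.1, 0.3, 0.1]
grip_width: 0.751
grasp_force: 0.0
[    0     0   163   307 46647] [0.434  0.0843] 0.105 0.243 [[0.53, 0.131], [0.545, 0.027], [0.302, 0.018], [0.286, 0.158]]
[  399     4   113   275 14836] [ 0.4798 -0.2281] 0.181 0.082 [[0.391, -0.173], [0.571, -0.192], [0.552, -0.272], [0.359, -0.274]]
[ 275    8   48   52 1952] [ 0.536  -0.0648] 0.031 0.031 [[0.549, -0.047], [0.553, -0.078], [0.522, -0.084], [0.518, -0.051]]
[ 187  115   65   89 2512] [ 0.4422 -0.0192] 0.047 0.069 [[0.472, 0.007], [0.478, -0.039], [0.409, -0.048], [0.403, 0.003]]
[379 148  19  29 406] [ 0.4557 -0.1476] 0.013 0.022 [[0.466, -0.138], [0.467, -0.152], [0.446, -0.157], [0.444, -0.144]]
[   0  317   43   47 1037] [0.2509 0.1433] 0.036 0.053 [[0.275, 0.159], [0.278, 0.123], [0.226, 0.126], [0.222, 0.164]]
[ 166  331  172   53 4129] [ 0.2566 -0.0659] 0.042 0.158 [[0.238, 0.015], [0.28, 0.012], [0.275, -0.145], [0.232, -0.149]]
expect strip 0.4462551468385889 -0.04319726322330706
```

View pics/w9.png

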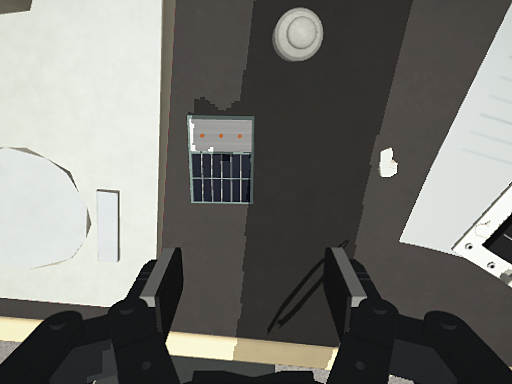

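A has been knocked toward the microscope: corners (188,115), (254,117), (253,203), (191,203), microscope base edge about column 165–173.

Run:
```python
from h import *
c,h=lamw('A',[(188,115),(254,117),(253,203),(191,203)],'w9')
for u,v in((175,100),(165,200),(162,200),(160,250)): print(px('wrist',u,v,0,'w9')[:2].round(4),px('wrist',u,v,.03,'w9')[:2].round(4))
delta((*c,0.05),down(h))
```

```text
A [ 0.4406 -0.0214] [0.048 0.068 0.049 0.069] head 6.0
[0.4813 0.0172] [0.4848 0.011 ]
[0.4014 0.0213] [0.4141 0.0147]
[0.4011 0.0237] [0.4138 0.0168]
[0.3551 0.0236] [0.373  0.0167]
shift [ 0.202 -0.293  0.865] turn [ 1.000e-03  0.000e+00 -1.978e+00]
```

Too little room for a finger on the microscope side, so I'll drag A clear with the closed fingertips pressing lightly on top.

```bash
python3 -m inch '[[[0.05,-0.08,0.1],[0,0,0]],[[0.1,-0.15,0.2],[0,0,0]],[[0.15,-0.22,0.4],[0,0,0]],[[0.2,-0.29,0.6],[0,0,0]],[[0.2,-0.29,0.8],[0,0,0]],[[0.2,-0.29,1],[0,0,0]],[[0.2,-0.29,1],[0,0,0]],[[0.2,-0.29,1],[0,0,0]],[[0.2,-0.29,1],[0,0,0]],[[0.2,-0.29,1],[0,0,0]]]' 0 40
python3 -m inch '[[[0,0,0.1],[0,0,0]],[[0,0,0.2],[0,0,0]],[[0,0,0.3],[0,0,0]],[[0,0,0.36],[0,0,0]],[[0,0,0.4],[0,0,0]],[[0,0,0.43],[0,0,0]],[[0,0,0.44],[0,0,0]],[[0,0,0.45],[0,0,0]],[[0,0,0.45],[0,0,0]],[[0,0,0.45],[0,0,0]]]'
```

```text
clock: 39.6
position: [0.4409, -0.0208, 0.0398]
ee_rot: [0.998, 0.059, 0.001, 0.0]
ft_force: [-0.4, 1.3, 0.1]
grip_width: -0.005
grasp_force: 0.0
clock: 40.6
position: [0.4402, -0.0209, 0.0049]
ee_rot: [0.998, 0.059, -0.0, 0.001]
ft_force: [-15.3, 0.3, 35.3]
grip_width: -0.003
grasp_force: 17.8
```

```bash
python3 -m inch '[[[0,0,-0.008],[0,0,0]],[[0,0,-0.008],[0,0,0]],[[0,0.03,-0.008],[0,0,0]],[[0,0.06,-0.008],[0,0,0]],[[0,0.09,-0.008],[0,0,0]],[[0,0.12,-0.008],[0,0,0]],[[0,0.15,-0.008],[0,0,0]],[[0,0.18,-0.008],[0,0,0]],[[0,0.2,-0.008],[0,0,0]],[[0,0.2,-0.008],[0,0,0]]]'
```

```text
clock: 41.6
position: [0.444, -0.0355, 0.0051]
ee_rot: [0.998, 0.06, 0.002, -0.0]
ft_force: [-0.8, 6.2, 10.7]
grip_width: 0.001
grasp_force: 5.7
```

```bash
python3 -m inch '[[[0,0.04,0],[0,0,0]],[[0,0.08,0],[0,0,0]],[[0,0.12,0],[0,0,0]],[[0,0.16,0],[0,0,0]],[[0,0.2,0],[0,0,0]],[[0,0.24,0],[0,0,0]],[[0,0.28,0],[0,0,0]],[[0,0.32,0],[0,0,0]],[[0,0.35,0],[0,0,0]],[[0,0.35,0],[0,0,0]]]'
python3 -m inch '[[[0,0,-0.1],[0,0,0]],[[0,0,-0.3],[0,0,0]],[[0,0,-0.5],[0,0,0]],[[0,0,-0.7],[0,0,0]],[[0,0,-0.9],[0,0,0]],[[0,0,-1],[0,0,0]],[[0,0,-1],[0,0,0]],[[0,0,-1],[0,0,0]],[[0,0,-1],[0,0,0]],[[0,0,-1],[0,0,0]]]' 0.75
cat > find.py <<'E'
from h import *
import sys
fn=sys.argv[1]; im=snap('wrist',fn); g=im.min(2); m=(g>100).astype(np.uint8)
n,l,st,ce=cv2.connectedComponentsWithStats(m)
for i in range(1,n):
  if st[i,4]>400 and st[i,1]<260 and 100<ce[i][0]<420:
    r=cv2.minAreaRect(np.argwhere(l==i)[:,::-1].astype(np.float32)); P=np.array([px('wrist',*c,.005,fn)[:2] for c in cv2.boxPoints(r)])
    print(st[i],cv2.boxPoints(r).round(0).tolist(),px('wrist',*r[0],.005,fn)[:2].round(4),np.linalg.norm(P[1]-P[0]).round(3),np.linalg.norm(P[2]-P[1]).round(3))
E
python3 find.py w10
```

```text
clock: 42.6
position: [0.4473, -0.0635, 0.0051]
ee_rot: [0.998, 0.06, 0.002, -0.0]
ft_force: [-1.3, 4.7, 11.3]
grip_width: -0.001
grasp_force: 5.7
clock: 43.6
position: [0.4451, -0.0645, 0.0831]
ee_rot: [0.998, 0.059, -0.0, 0.0]
ft_force: [-0.9, 0.1, -0.0]
grip_width: 0.751
grasp_force: 0.0
[ 240   30   56   60 2623] [[240.0, 30.0], [295.0, 30.0], [295.0, 89.0], [240.0, 89.0]] [ 0.5339 -0.0631] 0.032 0.033
[ 216  148   71   54 2547] [[216.0, 148.0], [286.0, 148.0], [286.0, 201.0], [216.0, 201.0]] [ 0.4616 -0.0619] 0.045 0.037
[365 181  22  33 514] [[364.0, 212.0], [367.0, 180.0], [388.0, 182.0], [384.0, 214.0]] [ 0.4559 -0.1479] 0.023 0.014
```

Run:
```python
from h import *
im=cv2.imread('pics/w10.png'); g=im.min(2)
for th in(110,130,150):
  m=(g[140:290,190:320]>th).astype(np.uint8); n,l,st,ce=cv2.connectedComponentsWithStats(m)
  for i in range(1,n):
    if st[i,4]>600:
      r=cv2.minAreaRect((np.argwhere(l==i)[:,::-1]+[190,140]).astype(np.float32)); print(th,st[i],[round(x,1) for x in (*r[0],*r[1],r[2])],px('wrist',*r[0],.005,'w10')[:2].round(4))
for r_ in (143,150,160,180,195,205,220,235,250,260): print(r_,''.join('%4d'%x for x in g[r_,200:304:4]))
```

```text
110 [  26    8   71   50 2480] [251.0, 172.5, 49.0, 70.0, 90.0] [ 0.463  -0.0617]
130 [  26    8   71   37 2360] [251.0, 166.0, 36.0, 70.0, 90.0] [ 0.4674 -0.0612]
150 [ 26   8  71  24 991] [250.8, 159.5, 70.0, 22.5, 1.2] [ 0.4718 -0.0605]
143   47  47  46  44  68  66  64  62  55  53  51  50  50  48  41  39  39  37  36  36  36  33  36  45  45  45
150   46  47  44  41 148 149 149 148 149 150 150 150 150 152 152 151 152 152 153 151 151 152  81  44  47  46
160   46  46  45  46 132 153 155 155 155 153 154 154 154 154 154 154 155 154 155 155 154 156  73  48  46  46
180   71  71  71  50  87 147 239 237 238 237 174 148 149 148 148 149 149 148 150 150 149 155  45  47  46  48
195   71  72  72  71 142  34  36 136  34  35 107  11  14  24  11   7   7  11  40  13  12  77  46  48  48  49
205   72  71  71  73 136  31  32  74  30  31  60  11   9  18  12   1  10  13 110  10  11  77  43  48  45  47
220   75  74  71  75 135  24  29   8  26  29  78  13  12   5  13   0   9  10  79  11  10  81  45  47  47  47
235   73  74  75  75 121  16  24   9  23  27  79  13   6   4   8  35   8   5  46   9   5  78  44  43  46  46
250   74  73  74  73  75  74  74  74  73  75  46  47  45  46  49  46  46  46  46  46  45  45  46  46  47  47
260   70  72  71  71  71  73  76  73  74  77  47  47  47  46  47  46  46  46  48  47  46  46  47  45  45  46
```

Run:
```python
from h import *
im=cv2.imread('pics/w10.png'); g=im.min(2)
print(g[236:250,230],g[236:250,270],g[155,210:220],g[232,212:220],g[232,280:290],g[155,282:292],g[143:150,230])
c,h=lamw('A',[(215.5,147.5),(287,147.5),(284.5,243),(216,243)],'w10')
delta((*c,-.0015),down(h-np.pi/2))
```

```text
[ 61  87 135  89  70  72  74  75  74  75  73  74  75  72] [ 0  0 79 74 45 45 45 46 46 47 46 46 45 47] [ 46  45  42  51  78  73 129 151 151 149] [ 74  72  72  62 125 136 114  49] [ 6  3 36 74 79 65 48 43 45 46] [152 153 154 158 131  89  78  57  46  46] [ 56  85  81  79  68 163 155]
A [ 0.4452 -0.0636] [0.046 0.07  0.049 0.07 ] head 6.2
shift [ 0.003 -0.011  1.059] turn [0.001 0.001 0.013]
```

Run:
```python
from h import *
c,h=lamw('A',[(213.5,144),(290,144),(285,240),(215.5,240)],'w10')
delta((*c,-.0015),down(h-np.pi/2))
```

```text
A [ 0.4476 -0.0635] [0.049 0.069 0.05  0.069] head 6.0
shift [ 0.033 -0.009  1.059] turn [0.001 0.001 0.019]
```

```bash
python3 -m inch '[[[0.033,0,0.1],[0,0,0.019]],[[0.033,-0.009,0.25],[0,0,0.019]],[[0.033,-0.009,0.4],[0,0,0.019]],[[0.033,-0.009,0.6],[0,0,0.019]],[[0.033,-0.009,0.75],[0,0,0.019]],[[0.033,-0.009,0.85],[0,0,0.019]],[[0.033,-0.009,0.95],[0,0,0.019]],[[0.033,-0.009,1],[0,0,0.019]],[[0.033,-0.009,1],[0,0,0.019]],[[0.033,-0.009,1],[0,0,0.019]]]' 
python3 -m inch '[[[0,0,0.02],[0,0,0]],[[0,0,0.04],[0,0,0]],[[0,0,0.055],[0,0,0]],[[0,0,0.06],[0,0,0]],[[0,0,0.06],[0,0,0]],[[0,0,0.06],[0,0,0]],[[0,0,0.06],[0,0,0]],[[0,0,0.06],[0,0,0]],[[0,0,0.06],[0,0,0]],[[0,0,0.06],[0,0,0]]]'
python3 -m inch '[[[0,0,0],[0,0,0]],[[0,0,0],[0,0,0]],[[0,0,0],[0,0,0]],[[0,0,0],[0,0,0]],[[0,0,0],[0,0,0]],[[0,0,0],[0,0,0]],[[0,0,0],[0,0,0]],[[0,0,0],[0,0,0]],[[0,0,0],[0,0,0]],[[0,0,0],[0,0,0]]]' 0.5 40
python3 -m inch '[[[0,0,-0.15],[0,0,0]],[[0,0,-0.3],[0,0,0]],[[0,0,-0.5],[0,0,0]],[[0,0,-0.7],[0,0,0]],[[0,0,-0.85],[0,0,0]],[[0,0,-1],[0,0,0]],[[0,0,-1],[0,0,0]],[[0,0,-1],[0,0,0]],[[0,0,-1],[0,0,0]],[[0,0,-1],[0,0,0]]]'
python3 - <<'E'
from h import *
plan((*jig(0,-.0225),.10),down(np.radians(66.3)),4)
E
```

```text
clock: 44.65
position: [0.4483, -0.0636, 0.0041]
ee_rot: [0.999, 0.052, 0.0, 0.0]
ft_force: [-0.6, -0.2, -0.7]
grip_width: 0.751
grasp_force: 0.0
clock: 45.65
position: [0.4481, -0.0636, -0.001]
ee_rot: [0.999, 0.052, 0.0, 0.0]
ft_force: [0.2, -0.1, -0.1]
grip_width: 0.753
grasp_force: 0.0
clock: 46.65
position: [0.4481, -0.0636, -0.0006]
ee_rot: [0.999, 0.052, 0.0, 0.0]
ft_force: [-1.7, -0.4, 6.5]
grip_width: 0.562
grasp_force: 40.0
clock: 47.65
position: [0.4476, -0.0634, 0.0784]
ee_rot: [0.999, 0.052, -0.0, 0.0]
ft_force: [0.5, 0.5, -0.1]
grip_width: 0.561
grasp_force: 41.2
shift [-0.01  0.73 -0.07] turn [-0.     0.    -0.835]
shift [-0.45  0.57 -0.07] turn [-0.     0.    -0.835]
shift [-0.71  0.18 -0.07] turn [-0.     0.    -0.835]
shift [-0.67 -0.29 -0.07] turn [-0.     0.    -0.835]
```

```bash
python3 -m inch '[[[0,0.09,-0.07],[0,0,-0.1]],[[0,0.18,-0.07],[0,0,-0.21]],[[0,0.27,-0.07],[0,0,-0.31]],[[0,0.36,-0.07],[0,0,-0.42]],[[0,0.45,-0.07],[0,0,-0.52]],[[-0.01,0.55,-0.07],[0,0,-0.63]],[[-0.01,0.64,-0.07],[0,0,-0.73]],[[-0.01,0.73,-0.07],[0,0,-0.835]],[[-0.01,0.73,-0.07],[0,0,-0.835]],[[-0.01,0.73,-0.07],[0,0,-0.835]]]' | tail -2
python3 -m inch '[[[-0.05,0.07,-0.07],[0,0,-0.1]],[[-0.11,0.14,-0.07],[0,0,-0.21]],[[-0.17,0.21,-0.07],[0,0,-0.31]],[[-0.22,0.28,-0.07],[0,0,-0.42]],[[-0.28,0.35,-0.07],[0,0,-0.52]],[[-0.34,0.43,-0.07],[0,0,-0.63]],[[-0.39,0.5,-0.07],[0,0,-0.73]],[[-0.45,0.57,-0.07],[0,0,-0.835]],[[-0.45,0.57,-0.07],[0,0,-0.835]],[[-0.45,0.57,-0.07],[0,0,-0.835]]]' | tail -2
python3 -m inch '[[[-0.09,0.02,-0.07],[0,0,-0.1]],[[-0.18,0.04,-0.07],[0,0,-0.21]],[[-0.27,0.07,-0.07],[0,0,-0.31]],[[-0.36,0.09,-0.07],[0,0,-0.42]],[[-0.45,0.11,-0.07],[0,0,-0.52]],[[-0.53,0.13,-0.07],[0,0,-0.63]],[[-0.62,0.16,-0.07],[0,0,-0.73]],[[-0.71,0.18,-0.07],[0,0,-0.835]],[[-0.71,0.18,-0.07],[0,0,-0.835]],[[-0.71,0.18,-0.07],[0,0,-0.835]]]' | tail -2
python3 -m inch '[[[-0.08,-0.04,-0.07],[0,0,-0.1]],[[-0.16,-0.07,-0.07],[0,0,-0.21]],[[-0.25,-0.11,-0.07],[0,0,-0.31]],[[-0.33,-0.14,-0.07],[0,0,-0.42]],[[-0.42,-0.18,-0.07],[0,0,-0.52]],[[-0.5,-0.22,-0.07],[0,0,-0.63]],[[-0.58,-0.25,-0.07],[0,0,-0.73]],[[-0.67,-0.29,-0.07],[0,0,-0.835]],[[-0.67,-0.29,-0.07],[0,0,-0.835]],[[-0.67,-0.29,-0.07],[0,0,-0.835]]]'
python3 - <<'E'
from h import *
delta((*jig(0,-.0225),.0145),PL)
im=snap('wrist','w11')
z=np.load('pics/w11.npz');T=R.from_quat(z['q'])
for c in ((.035,-.025),(.035,.025),(-.035,.025),(-.035,-.025)):
  print(proj('wrist',z['p']+T.apply([*c,-.006]),'w11').round(0))
g=im.min(2).astype(int)
print(g[180:200,250],g[220,186:206],g[220,300:320],g[300:335,228])
E
```

```text
grip_width: 0.561
grasp_force: 41.3
grip_width: 0.556
grasp_force: 41.3
grip_width: 0.56
grasp_force: 41.3
clock: 51.65
position: [0.4695, -0.2953, 0.1015]
ee_rot: [0.208, 0.978, -0.0, 0.0]
ft_force: [-0.4, 0.8, -1.0]
grip_width: 0.564
grasp_force: 41.3
shift [ 0.006 -0.016  1.088] turn [-0.001 -0.155 -0.006]
[194. 192.]
[313. 192.]
[305. 328.]
[201. 328.]
[ 31  30  31  30  28  27  31  29  28  33  33  29  52  61  70  66  66  64
  57 118] [150 151 153 154 151 153 154 153 160 124  61  58  62  56 128 132 129 130
 129 130] [129 128 129 128 131 136  89  61  61  35 183 204 197 196 196 195 196 196
 196 197] [ 3  7  7  3  4  1  4  7  5  2  5  7  7  6  6  5  7 10  3  4  4  2  4  7
 40 68 54  9  6  9  8  5  4 22 53]
```

```bash
python3 -m inch '[[[0,-0.016,0.1],[0,-0.05,0]],[[0,-0.016,0.25],[0,-0.155,0]],[[0,-0.016,0.4],[0,-0.155,0]],[[0,-0.016,0.55],[0,-0.155,0]],[[0,-0.016,0.7],[0,-0.155,0]],[[0,-0.016,0.8],[0,-0.155,0]],[[0,-0.016,0.85],[0,-0.155,0]],[[0,-0.016,0.85],[0,-0.155,0]],[[0,-0.016,0.85],[0,-0.155,0]],[[0,-0.016,0.85],[0,-0.155,0]]]'
python3 - <<'E'
from h import *
delta((*jig(0,-.0225),.0148),PL)
E
```

```text
clock: 52.7
position: [0.4693, -0.2974, 0.0341]
ee_rot: [0.205, 0.977, -0.013, 0.06]
ft_force: [0.4, 0.1, -0.7]
grip_width: 0.561
grasp_force: 41.3
shift [0.044 0.01  0.238] turn [-0.001  0.001 -0.001]
```

```bash
python3 -m inch '[[[0.02,0,0.05],[0,0,0]],[[0.044,0.01,0.1],[0,0,0]],[[0.044,0.01,0.15],[0,0,0]],[[0.044,0.01,0.18],[0,0,0]],[[0.044,0.01,0.2],[0,0,0]],[[0.044,0.01,0.22],[0,0,0]],[[0.044,0.01,0.235],[0,0,0]],[[0.044,0.01,0.235],[0,0,0]],[[0.044,0.01,0.235],[0,0,0]],[[0.044,0.01,0.235],[0,0,0]]]'
python3 -m inch '[[[0,0,0],[0,0,0]],[[0,0,0],[0,0,0]],[[0,0,0],[0,0,0]],[[0,0,0],[0,0,0]],[[0,0,0],[0,0,0]],[[0,0,0],[0,0,0]],[[0,0,0],[0,0,0]],[[0,0,0],[0,0,0]],[[0,0,0],[0,0,0]],[[0,0,0],[0,0,0]]]' 0.75
python3 -m inch '[[[0,0,-0.05],[0,0,0]],[[0,0,-0.1],[0,0,0]],[[0,0,-0.2],[0,0.1,0]],[[0,0,-0.4],[0,0.155,0]],[[0,0,-0.6],[0,0.155,0]],[[0,0,-0.8],[0,0.155,0]],[[0,0,-0.9],[0,0.155,0]],[[0,0,-1],[0,0.155,0]],[[0,0,-1],[0,0.155,0]],[[0,0,-1],[0,0.155,0]]]'
python3 - <<'E'
from h import *
a=snap('wrist','w12')
def P(x,y,z): return (*jig(x,y),z)
g=a.min(2).astype(int)
u,v=proj('wrist',P(0.01,-.0575,.017),'w12').round().astype(int);print(u,v,g[v-14:v+14,u])
for dy in(-.045,-.035):
  for x in(.025,-.025):
    u,v=proj('wrist',P(x,dy,.0185),'w12').round().astype(int);print(u,v,g[v,u-12:u+12])
E
```

```text
clock: 53.7
position: [0.4681, -0.296, 0.0156]
ee_rot: [0.205, 0.977, -0.013, 0.06]
ft_force: [-7.1, 5.1, 16.0]
grip_width: 0.562
grasp_force: 43.5
clock: 54.7
position: [0.4682, -0.296, 0.0145]
ee_rot: [0.205, 0.977, -0.013, 0.06]
ft_force: [0.1, 0.2, -0.5]
grip_width: 0.749
grasp_force: 0.0
clock: 55.7
position: [0.459, -0.292, 0.0937]
ee_rot: [0.206, 0.979, -0.0, 0.0]
ft_force: [0.4, -0.3, 0.2]
grip_width: 0.751
grasp_force: 0.0
238 163 [ 30  29  30  31  28  29  28  28  29  28  29  27  27  18  53  78  71  65
  98 140 132 130 134 135 134 131 131 132]
215 182 [137 142 150 151 146 147 147 144 145 147 149 156 110  68  58 113 135 135
 132 133 133 133 132 133]
291 182 [134 135 133 133 132 133 133 136 126  80  60  88 147 154 151 148 148 148
 151 151 151 152 154 157]
216 196 [142 146 150 149 146 146 146 144 146 147 153 123  67  56  75 128 135 132
 131 131 132 132 131 131]
290 196 [130 130 131 130 129 130 131 130 134 112  74  51 104 148 152 147 147 148
 150 152 151 152 153 156]
```

A is placed (edges within a pixel of prediction). Next the probe bar: check the grip's predicted position against the first pictures.

Run:
```python
from h import *
for y in(-.028,0,.028):
  print(((proj('scene',(*jig(.1206,y),.150))-[150,125])*3.2).round(0),proj('side',(*jig(.1206,y),.150)).round(0))
plan((*jig(.1206,0),.21),down(np.radians(66.3)),2)
o=manip.get_obs();print(o['joint_pos'].round(2))
```

```text
[393. 408.] [236. 238.]
[435. 397.] [251. 238.]
[477. 386.] [267. 238.]
shift [-0.21 -0.75 -0.73] turn [-0.     0.    -0.001]
shift [-0.21 -0.75 -0.73] turn [-0.     0.    -0.001]
[ 0.68  0.29 -0.22  1.83  0.07  1.03  1.58]
```

```bash
python3 -m inch '[[[0,0,-0.2],[0,0,0]],[[0,0,-0.4],[0,0,0]],[[0,0,-0.6],[0,0,0]],[[-0.1,-0.1,-0.8],[0,0,0]],[[-0.2,-0.2,-1],[0,0,0]],[[-0.3,-0.3,-1],[0,0,0]],[[-0.42,-0.5,-1],[0,0,0]],[[-0.42,-0.5,-1],[0,0,0]],[[-0.42,-0.5,-1],[0,0,0]],[[-0.42,-0.5,-1],[0,0,0]]]' 0.6 | head -2
python3 -m inch '[[[0,0,-0.2],[0,0,0]],[[0,0,-0.4],[0,0,0]],[[0,-0.1,-0.48],[0,0,0]],[[0,-0.3,-0.48],[0,0,0]],[[0,-0.5,-0.48],[0,0,0]],[[0,-0.7,-0.48],[0,0,0]],[[0,-0.9,-0.48],[0,0,0]],[[0,-1,-0.48],[0,0,0]],[[0,-1,-0.48],[0,0,0]],[[0,-1,-0.48],[0,0,0]]]'
python3 - <<'E'
from h import *
delta((*jig(.1206,0),.136),down(np.radians(66.3)))
E
```

```text
clock: 56.75
position: [0.4738, -0.3413, 0.1731]
clock: 57.75
position: [0.4419, -0.415, 0.2122]
ee_rot: [0.206, 0.979, -0.0, 0.0]
ft_force: [0.1, -0.2, 0.0]
grip_width: 0.601
grasp_force: 0.0
shift [ 0.01  -0.015  0.953] turn [ 0.     0.001 -0.001]
```

```bash
python3 -m inch '[[[0.01,-0.015,0.1],[0,0,0]],[[0.01,-0.015,0.25],[0,0,0]],[[0.01,-0.015,0.4],[0,0,0]],[[0.01,-0.015,0.55],[0,0,0]],[[0.01,-0.015,0.7],[0,0,0]],[[0.01,-0.015,0.85],[0,0,0]],[[0.01,-0.015,0.95],[0,0,0]],[[0.01,-0.015,0.95],[0,0,0]],[[0.01,-0.015,0.95],[0,0,0]],[[0.01,-0.015,0.95],[0,0,0]]]'
python3 -m inch '[[[0,0,0],[0,0,0]],[[0,0,0],[0,0,0]],[[0,0,0],[0,0,0]],[[0,0,0],[0,0,0]],[[0,0,0],[0,0,0]],[[0,0,0],[0,0,0]],[[0,0,0],[0,0,0]],[[0,0,0],[0,0,0]],[[0,0,0],[0,0,0]],[[0,0,0],[0,0,0]]]' 0 50
```

```text
clock: 58.75
position: [0.4408, -0.4165, 0.1371]
ee_rot: [0.206, 0.979, -0.001, 0.001]
ft_force: [1.4, 0.2, 0.7]
grip_width: 0.602
grasp_force: 0.0
clock: 59.75
position: [0.4408, -0.4159, 0.1369]
ee_rot: [0.206, 0.979, -0.0, 0.001]
ft_force: [-0.0, 4.6, 5.8]
grip_width: 0.167
grasp_force: 48.8
```

```bash
python3 -m inch '[[[0,0.09,-0.015],[0,0,0]],[[0,0.176,-0.025],[0,0,0]],[[0,0.291,-0.031],[0,0,0]],[[0,0.406,-0.029],[0,0,0]],[[0,0.492,-0.022],[0,0,0]],[[0,0.606,-0.006],[0,0,0]],[[0,0.719,0.018],[0,0,0]],[[0,0.802,0.041],[0,0,0]],[[0,0.884,0.069],[0,0,0]],[[0,0.991,0.111],[0,0,0]]]'
python3 - <<'E'
from h import *
p=manip.get_obs()['position'];d=p[:2]-J;print((d@JX).round(4),(d@JY).round(4),p[2])
E
```

```text
clock: 60.75
position: [0.4719, -0.3473, 0.1288]
ee_rot: [0.207, 0.978, -0.003, 0.002]
ft_force: [-1.2, -9.8, 4.6]
grip_width: 0.164
grasp_force: 53.5
0.0454 0.0011 0.12881899854449186
```

```bash
python3 -m inch '[[[0,0.078,0.038],[0,0,0]],[[0,0.154,0.079],[0,0,0]],[[0,0.251,0.14],[0,0,0]],[[0,0.345,0.207],[0,0,0]],[[0,0.433,0.281],[0,0,0]],[[0,0.516,0.361],[0,0,0]],[[0,0.593,0.447],[0,0,0]],[[0,0.664,0.538],[0,0,0]],[[0,0.713,0.609],[0,0,0]],[[0,0.758,0.683],[0,0,0]]]'
python3 - <<'E'
from h import *
p=manip.get_obs()['position'];d=p[:2]-J;print((d@JX).round(4),(d@JY).round(4),p[2])
E
```

```text
clock: 61.75
position: [0.4977, -0.2901, 0.0737]
ee_rot: [0.206, 0.979, -0.002, 0.002]
ft_force: [0.5, -5.1, 3.8]
grip_width: 0.163
grasp_force: 55.4
-0.0174 0.0017 0.07368879289999458
```

```bash
python3 -m inch '[[[0,0.041,0.076],[0,0,0]],[[0,0.079,0.154],[0,0,0]],[[0,0.111,0.234],[0,0,0]],[[0,0.14,0.315],[0,0,0]],[[0,0.165,0.398],[0,0,0]],[[0,0.185,0.483],[0,0,0]],[[0,0.185,0.483],[0,0,0]],[[0,0.185,0.483],[0,0,0]],[[0,0.185,0.483],[0,0,0]],[[0,0.185,0.483],[0,0,0]]]'
python3 -m inch '[[[0,0,0],[0,0,0]],[[0,0,0],[0,0,0]],[[0,0,0],[0,0,0]],[[0,0,0],[0,0,0]],[[0,0,0],[0,0,0]],[[0,0,0],[0,0,0]],[[0,0,-0.1],[0,0,0]],[[0,0,-0.3],[0,0,0]],[[0,0,-0.5],[0,0,0]],[[0,0,-0.7],[0,0,0]]]' 0.5
python3 -m inch '[[[0,0,-0.2],[0,0,0]],[[0,0,-0.5],[0,0,0]],[[0,0,-0.8],[0,0,0]],[[0,0,-1],[0,0,0]],[[0,0,-1],[0,0,0]],[[0,0,-1],[0,0,0]],[[0,0,-1],[0,0,0]],[[0,0,-1],[0,0,0]],[[0,0,-1],[0,0,0]],[[0,0,-1],[0,0,0]]]'
python3 - <<'E'
from h import *
a=snap('wrist','w13')
cv2.imwrite('pics/w13b.png',np.vstack([a[:,:,::-1]]))
b=snap('scene','s13');c=cv2.resize(b[215:311,200:340],(560,384),interpolation=cv2.INTER_CUBIC)
cv2.imwrite('pics/f.png',cv2.resize(np.hstack([a[:,56:456],c[:,60:460]])[:,:,::-1],(800,384)))
E
```

```text
clock: 62.75
position: [0.5042, -0.2755, 0.0345]
ee_rot: [0.206, 0.979, -0.001, 0.002]
ft_force: [6.3, -4.6, -3.1]
grip_width: 0.162
grasp_force: 55.1
clock: 63.75
position: [0.5029, -0.2746, 0.0914]
ee_rot: [0.206, 0.979, -0.0, 0.0]
ft_force: [0.1, 0.3, -0.4]
grip_width: 0.5
grasp_force: 0.0
clock: 64.75
position: [0.5026, -0.2745, 0.1698]
ee_rot: [0.206, 0.979, -0.0, -0.0]
ft_force: [0.2, -0.8, 0.2]
grip_width: 0.496
grasp_force: 0.0
```

View pics/f.png

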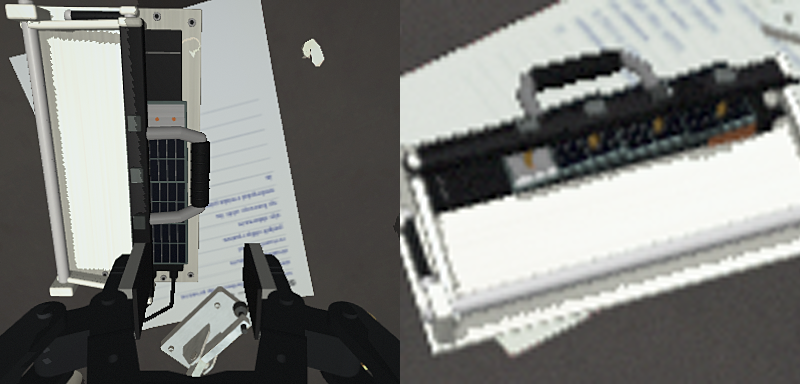

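The bar is down (grip at (200,175), probes on the laminates) and the string is straight. Now the isolator.

Run:
```python
from h import *
d=px('wrist',167+56,102,.017,'w13')[:2]-J;print((d@JX).round(4),(d@JY).round(4))
plan((.666,-.064,.16),down(np.radians(10)),4)
```

```text
-0.0086 -0.0565
shift [-0.2   0.81  0.03] turn [-0.     0.     0.313]
shift [-0.    0.83  0.03] turn [-0.     0.     0.313]
shift [0.2  0.81 0.03] turn [-0.     0.     0.313]
shift [0.39 0.73 0.03] turn [-0.     0.     0.313]
```

```bash
python3 -m inch '[[[-0.02,0.1,0],[0,0,0.04]],[[-0.05,0.2,0],[0,0,0.08]],[[-0.07,0.3,0],[0,0,0.12]],[[-0.1,0.4,0],[0,0,0.16]],[[-0.12,0.5,0],[0,0,0.2]],[[-0.15,0.6,0],[0,0,0.24]],[[-0.17,0.7,0],[0,0,0.28]],[[-0.2,0.81,0],[0,0,0.313]],[[-0.2,0.81,0],[0,0,0.313]],[[-0.2,0.81,0],[0,0,0.313]]]' 0.8 >/dev/null
python3 -m inch '[[[0,0.1,0],[0,0,0.04]],[[0,0.2,0],[0,0,0.08]],[[0,0.3,0],[0,0,0.12]],[[0,0.4,0],[0,0,0.16]],[[0,0.5,0],[0,0,0.2]],[[0,0.6,0],[0,0,0.24]],[[0,0.7,0],[0,0,0.28]],[[0,0.83,0],[0,0,0.313]],[[0,0.83,0],[0,0,0.313]],[[0,0.83,0],[0,0,0.313]]]' >/dev/null
python3 -m inch '[[[0.02,0.1,0],[0,0,0.04]],[[0.05,0.2,0],[0,0,0.08]],[[0.07,0.3,0],[0,0,0.12]],[[0.1,0.4,0],[0,0,0.16]],[[0.12,0.5,0],[0,0,0.2]],[[0.15,0.6,0],[0,0,0.24]],[[0.17,0.7,0],[0,0,0.28]],[[0.2,0.81,0],[0,0,0.313]],[[0.2,0.81,0],[0,0,0.313]],[[0.2,0.81,0],[0,0,0.313]]]' >/dev/null
python3 -m inch '[[[0.04,0.1,0],[0,0,0.04]],[[0.09,0.2,0],[0,0,0.08]],[[0.14,0.3,0],[0,0,0.12]],[[0.19,0.4,0],[0,0,0.16]],[[0.24,0.5,0],[0,0,0.2]],[[0.29,0.6,0],[0,0,0.24]],[[0.34,0.66,0],[0,0,0.28]],[[0.39,0.73,0],[0,0,0.313]],[[0.39,0.73,0],[0,0,0.313]],[[0.39,0.73,0],[0,0,0.313]]]'
python3 - <<'E'
from h import *
delta((.666,-.0637,.0735),down(np.radians(10)))
E
```

```text
clock: 68.85
position: [0.6657, -0.0654, 0.1701]
ee_rot: [0.643, 0.766, -0.0, 0.001]
ft_force: [-0.0, -0.5, -0.1]
grip_width: 0.799
grasp_force: 0.0
shift [0.021 0.007 1.207] turn [ 0.     0.002 -0.001]
```

```bash
python3 -m inch '[[[0.02,0.007,0.15],[0,0,0]],[[0.02,0.007,0.3],[0,0,0]],[[0.02,0.007,0.45],[0,0,0]],[[0.02,0.007,0.6],[0,0,0]],[[0.02,0.007,0.75],[0,0,0]],[[0.02,0.007,0.9],[0,0,0]],[[0.02,0.007,1],[0,0,0]],[[0.02,0.007,1],[0,0,0]],[[0.02,0.007,1],[0,0,0]],[[0.02,0.007,1],[0,0,0]]]'
python3 -m inch '[[[0,0,0.1],[0,0,0]],[[0,0,0.2],[0,0,0]],[[0,0,0.2],[0,0,0]],[[0,0,0.2],[0,0,0]],[[0,0,0.2],[0,0,0]],[[0,0,0.2],[0,0,0]],[[0,0,0.2],[0,0,0]],[[0,0,0.2],[0,0,0]],[[0,0,0.2],[0,0,0]],[[0,0,0.2],[0,0,0]]]'
python3 -m inch '[[[0,0,0],[0,0,0]],[[0,0,0],[0,0,0]],[[0,0,0],[0,0,0]],[[0,0,0],[0,0,0]],[[0,0,0],[0,0,0]],[[0,0,0],[0,0,0]],[[0,0,0],[0,0,0]],[[0,0,0],[0,0,0]],[[0,0,0],[0,0,0]],[[0,0,0],[0,0,0]]]' 0 60
python3 -m inch '[[[0,0,0],[0,0,0.15]],[[0,0,0],[0,0,0.3]],[[0,0,0],[0,0,0.45]],[[0,0,0],[0,0,0.6]],[[0,0,0],[0,0,0.75]],[[0,0,0],[0,0,0.9]],[[0,0,0],[0,0,1]],[[0,0,0],[0,0,1]],[[0,0,0],[0,0,1]],[[0,0,0],[0,0,1]]]'
python3 -m inch '[[[0,0,0],[0,0,0.1]],[[0,0,0],[0,0,0.2]],[[0,0,0],[0,0,0.3]],[[0,0,0],[0,0,0.4]],[[0,0,0],[0,0,0.45]],[[0,0,0],[0,0,0.45]],[[0,0,0],[0,0,0.45]],[[0,0,0],[0,0,0.45]],[[0,0,0],[0,0,0.45]],[[0,0,0],[0,0,0.45]]]'
```

```text
clock: 69.85
position: [0.6668, -0.0628, 0.0908]
ee_rot: [0.643, 0.766, 0.0, 0.001]
ft_force: [-0.6, -0.7, 0.6]
grip_width: 0.8
grasp_force: 0.0
clock: 70.85
position: [0.6663, -0.0628, 0.0741]
ee_rot: [0.643, 0.766, -0.0, 0.0]
ft_force: [0.2, 0.1, 0.2]
grip_width: 0.805
grasp_force: 0.0
clock: 71.85
position: [0.6661, -0.0628, 0.0742]
ee_rot: [0.643, 0.766, -0.0, 0.0]
ft_force: [-4.4, 0.6, 5.3]
grip_width: 0.138
grasp_force: 59.4
clock: 72.85
position: [0.6661, -0.0629, 0.0742]
ee_rot: [0.887, 0.461, -0.0, 0.0]
ft_force: [-4.9, -0.2, 5.8]
grip_width: 0.141
grasp_force: 59.3
clock: 73.85
position: [0.6661, -0.0629, 0.0743]
ee_rot: [0.955, 0.298, -0.0, 0.0]
ft_force: [-3.8, 0.4, 5.8]
grip_width: 0.139
grasp_force: 59.3
```

```bash
python3 -m inch '[[[0,0,0],[0,0,0]],[[0,0,0],[0,0,0]],[[0,0,0],[0,0,0]],[[0,0,0],[0,0,0]],[[0,0,0],[0,0,0]],[[0,0,0],[0,0,0]],[[0,0,-0.2],[0,0,0]],[[0,0,-0.4],[0,0,0]],[[0,0,-0.6],[0,0,0]],[[0,0,-0.8],[0,0,0]]]' 1
python3 -m inch '[[[0,0,-0.2],[0,0,0]],[[0,0,-0.4],[0,0,0]],[[0,0,-0.4],[0,0,0]],[[0,0,-0.4],[0,0,0]],[[0,0,-0.4],[0,0,0]],[[0,0,-0.4],[0,0,0]],[[0,0,-0.4],[0,0,0]],[[0,0,-0.4],[0,0,0]],[[0,0,-0.4],[0,0,0]],[[0,0,-0.4],[0,0,0]]]'
python3 - <<'E'
from h import *
im=snap('wrist','w14').min(2).astype(int)
c=np.array([.666,-.0637]);h=np.radians(9)
# sample top-face line and white pointer mark brightness around the axis at radius 20-34 mm
for a in range(-60,151,10):
  t=np.radians(a+9); v=[]
  for r in np.arange(.012,.034,.002):
    u=proj('wrist',(*(c+r*np.array([np.cos(t),np.sin(t)])),.099),'w14').round().astype(int); v.append(im[u[1],u[0]])
  print(a,max(v),round(np.mean(v)))
E
```

```text
clock: 74.85
position: [0.6667, -0.0628, 0.1405]
ee_rot: [0.955, 0.298, 0.001, 0.001]
ft_force: [-0.4, -0.2, 0.3]
grip_width: 1.004
grasp_force: 0.0
clock: 75.85
position: [0.6662, -0.0627, 0.17]
ee_rot: [0.955, 0.298, 0.0, 0.0]
ft_force: [0.2, -0.3, 0.5]
grip_width: 0.998
grasp_force: 0.0
-60 128 43
-50 127 37
-40 31 28
-30 30 29
-20 31 28
-10 33 25
0 177 123
10 34 27
20 33 22
30 40 25
40 54 30
50 60 33
60 59 35
70 58 38
80 58 46
90 54 45
100 71 44
110 199 61
120 204 78
130 196 81
140 131 68
150 137 68
```

The white pointer mark is at 0°, so the isolator is on. The arm is clear, so I'll hand in.

```bash
python3 -c "
from workcell import manip; print(manip.hand_in())"
```

```text
the job is handed in; nothing more can be done
None
```

I handed the job in at about 76 s: the isolator went off, the three laminates present were laid as one straight shingled string from the terminal, the probe bar stays down by itself, and the isolator is back on; no verdict was returned.

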